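Make up a frame-corner kit

TASK

Make up the kit for the next frame corner. First slide the empty black kit board along the bench, without lifting it, until it lies squarely within the blue mat; then pick all the aluminium joining plates off the bench and lay them flat on the board, side by side with none on top of another. Lift the yellow parts bin up and off its stand without tipping it and stand it upright directly on the board too, and leave the other things on the bench alone; plates and bin may be loaded in any order.

Things in the scene. Friction and masses are not known exactly. Their poses are not given: they have to be found in the camera images.
- mat: blue mat with a thin white border, 310 x 310 mm (x, y), inlaid flush with the bench so there is no step; only a marking. Origin: its centre, on the bench top. Position and yaw vary a little; fixed
- board: black kit board, a flat slab 260 x 260 x 8 mm (x, y, z), about 0.75 kg, loose, left of (partly over) the mat. Origin: centre of its underside; top at z 8 mm. A red grip bar is fixed upright on it at x = -115 mm, y = 0: 14 mm thick in x, 70 mm long in y, from the board's top up to z = 50 mm. Sliding it takes under 12 N.
- plate1: aluminium joining plate, 70 x 36 x 6 mm (x, y, z), flat, six dark hole marks on top, 60 g; origin: centre of its underside; its x axis runs along the 70 mm length. 4 to 6 of the six are present, apart on the bench
- plate2: aluminium joining plate, 70 x 36 x 6 mm (x, y, z), flat, six dark hole marks on top, 60 g; origin: centre of its underside; its x axis runs along the 70 mm length. 4 to 6 of the six are present, apart on the bench
- plate3: aluminium joining plate, 70 x 36 x 6 mm (x, y, z), flat, six dark hole marks on top, 60 g; origin: centre of its underside; its x axis runs along the 70 mm length. 4 to 6 of the six are present, apart on the bench
- plate4: aluminium joining plate, 70 x 36 x 6 mm (x, y, z), flat, six dark hole marks on top, 60 g; origin: centre of its underside; its x axis runs along the 70 mm length. 4 to 6 of the six are present, apart on the bench
- plate5: aluminium joining plate, 70 x 36 x 6 mm (x, y, z), flat, six dark hole marks on top, 60 g; origin: centre of its underside; its x axis runs along the 70 mm length. 4 to 6 of the six are present, apart on the bench
- plate6: aluminium joining plate, 70 x 36 x 6 mm (x, y, z), flat, six dark hole marks on top, 60 g; origin: centre of its underside; its x axis runs along the 70 mm length. 4 to 6 of the six are present, apart on the bench
- stand: grey upright panel on a dark foot, fixed to the bench at the right: panel 9 mm thick in x, 110 mm wide in y, top edge at z = 105 mm; foot 120 x 120 x 8 mm. Origin: centre of the foot's underside, in the panel's plane. The bin hangs on the panel's -x face
- bin: yellow open parts bin, 100 x 56 x 46 mm (x, y, z), 3 mm walls, 0.15 kg, screws fixed in it. Origin: centre of underside, hung about 59 mm above the bench. A lip at its +x end (top z = 50 mm) goes 15 mm out from the wall and hooks 22 mm down behind the stand's panel: lift at least 25 mm straight up, then move away along its -x. Can be gripped across the 56 mm width from above
- spool: bystander: aluminium spool, 60 mm diameter, 40 mm high, beyond the mat; origin: centre of its underside
- meter: bystander: orange multimeter, 140 x 75 x 34 mm, lying beyond the mat; origin: centre of its underside
- carton: bystander: cardboard carton, 60 x 80 x 45 mm, to the right near the robot; origin: centre of its underside
There are look-alikes about, which are no part of the job. Leave any brown look-alike of the plate1 alone. Leave any pink look-alike of the plate5 alone.

How it is judged:
By the outcome, as a careful person would: the job done as asked, in the order asked, and still so for the second after the job is handed in, with the robot touching nothing.
Of plate1, plate2, plate3, plate4, plate5, plate6 only 4 to 6 are there at a start; the rules pass over those that are not, and their reading is None.
At some moment in a run one of plate1, plate2, plate3, plate4, plate5, plate6 may be knocked a few centimetres aside while the robot is not near it.
It also fails if it takes over 210 s, if anything falls off the work surface, if the arm or the gripper's body presses on something with over 40 N, if the wrist force passes 120 N, or if a joint passes its speed limit or range.

ROBOT

A 6-joint arm with a two-finger parallel gripper is mounted at the origin on the work surface. World frame = base frame: x ahead of the robot, y to its left, z up, the work surface at z = 0. Lengths are in m, angles in rad, forces in N, time in s.
With the tool pointing down it reaches from about 0.3 to 0.75 m from the base axis. Payload 8.5 kg.
Tool frame: the origin (TCP) lies midway between the tips of the shut fingers; the grasp point (between the pads) lies 19 mm behind it; z points along the fingers, y is the direction in which the jaws open and shut (so a half turn about z gives the same grasp; the last joint's range is limited). The gripper opens to 88 mm and grips with 3 to 60 N. Pads are 18 mm wide; open, the fingers measure 123 mm over their backs; the gripper's body (75 mm by 187 mm) begins 45 mm behind the grasp point.
Start: joints at [1.12, 0.381, 1.297, -0, 1.464, -0.215], TCP at [0.128, 0.535, 0.239] pointing down, gripper open.
Joint ranges: [-3.11, 3.11], [-0.89, 2.33], [0.22, 2.48], [-1.42, 4.56], [0.17, 2.85], [-2.88, 2.88]. Speed limits (rad/s): [2.39, 2.39, 3.14, 3.14, 3.14, 3.14].

INTERFACE

Orientations are given as [roll, pitch, yaw] about the fixed x, y, z axes, in that order (R = Rz(yaw) Ry(pitch) Rx(roll)).
In Python, from station import * gives the robot as it stands. The module is installed in compiled form; this text tells all that it offers.
- The arm moves only by the shell command python3 -m pendant 'ROWS' [OPENING] [FORCE]. ROWS is JSON, a list of rows, each an object with "xyz": the shift along the tool's x, y, z in m, a list of three; "turn": the turn, a rotation vector about the tool's x, y, z in degrees, a list of three. In form: [{"xyz": [x, y, z], "turn": [wx, wy, wz]}, ...]. A call has 1 to 8 rows; each row is the pose to reach, as a shift and turn from the pose commanded when the call began, along the tool's axes at that moment; what a row does not reach only later rows make up. A row lasts 1/10 s, in which the tool goes at most 50 mm and 8.59 degrees, less where a joint would pass 70% of its speed; a pose out of reach is approached as far as the arm can. A call with a gripper value outside its range is refused whole. OPENING is the finger opening in m, from 0 to 0.0881, set as the call begins (- or left out, the last holds). The fingers move at their own pace and stop on an object; FORCE is the grip in N (left out, the last holds). Time passes only in rows, so rows that repeat a pose let the fingers close. It gives the time, the measured TCP pose, the force and the opening at its end, in the units of the state.
- get_state(): the state, without advancing time (a new reading comes with each control period).
- read_camera(name): name is "scene" or "top" or "wrist"; returns the picture (480x640x3 uint8, blue, green, red); there is no depth.
- get_calibration(name): a dict with "fx", "fy", "cx", "cy" (pixels), "k1" (the pictures are not rectified: a ray, as slopes to the right and down, at radius r is drawn at 1 + k1 r^2 times it, then the intrinsics apply), "pose" (4x4, takes a point from camera to world coordinates). Camera axes: x right, y down, z forward; pixel columns grow to the right and rows downward; lengths in m; the calibration is good to about 2 mm. A picture is of the moment at which its call begins: read the wrist's pose just before it. get_calibration takes no time and is no camera call; for the wrist camera it gives the pose at the moment of the call.
- job_done(): hands the job in, once; it reports no verdict.
Trained networks look in the newest picture that a camera, given by its name, has taken for a name from the list of things; names that differ only in an ending like _2 or _b are one class to them, and where a whole thing is asked for, a point or a joint stands for the part that bears it (a point fixed in the world has none). Each returns a list of dicts, best first, with "score" (0 to 1); they miss things now and then, are a little off and sometimes report something else, mostly with a low value. They report only what shows in the picture. A call takes as long as a camera call. They do not tell look-alikes from the thing itself.
- recognise(thing, camera): "location" ([x, y, z] in m, in world coordinates, good to about 4 mm: the middle of the surface that is visible of it).
The state is a dict: "time": time; "joints": joint angles; "qd": joint speeds; "tau": joint torques, N m; "tool_pos": TCP position; "tcp_rot": TCP orientation; "ft_force": force on the tool from outside, world axes, zero at the start; "wrist_torque": the same for the moment, N m; "gripper_width": opening from 0.0 (shut) to 1.0 (fully open).
Only numpy, scipy, OpenCV 4.12 (cv2) and the standard library are available. Lean on these libraries where they do the work, as an engineer would, in place of code of your own. Each camera call takes 0.05 s, during which the arm holds its last target.

## Working session

There is one attempt and no reset: what is moved stays moved. The work goes in short steps, Python scripts to look and compute and a shell command to move; the robot and the scene stay as the last step left them, time stands still between calls to the robot, and variables do not carry over. Pictures are saved under pics/ and viewed, and the job is handed in when it is done.

```bash
mkdir -p pics; ls; python3 - <<'E'
from station import *
import cv2
for n in ["scene","top","wrist"]:
    im=read_camera(n); cv2.imwrite(f"pics/{n}0.png",im)
    c=get_calibration(n); print(n,c)
s=get_state(); print(s)
E
```

```text
pics
scene {'fx': 585.89398178318, 'fy': 585.89398178318, 'cx': 325.01540747773595, 'cy': 241.27873982252714, 'k1': -0.18031031155258684, 'pose': array([[-0.56341973,  0.64747658, -0.51315913,  1.2601472 ],
       [ 0.82602136,  0.45329067, -0.334987  ,  0.41625679],
       [ 0.01571401, -0.61261868, -0.79022239,  1.16409869],
       [ 0.        ,  0.        ,  0.        ,  1.        ]])}
top {'fx': 593.7808354152407, 'fy': 593.7808354152407, 'cx': 316.8423839193321, 'cy': 249.29800847295655, 'k1': -0.11909832927179179, 'pose': array([[-0.01107927, -0.99135859,  0.13071113,  0.38700645],
       [-0.99991844,  0.01181456,  0.00485117, -0.02988178],
       [-0.00635355, -0.13064672, -0.99140863,  1.25237502],
       [ 0.        ,  0.        ,  0.        ,  1.        ]])}
wrist {'fx': 341.55641221225324, 'fy': 341.55641221225324, 'cx': 316.3900590893887, 'cy': 238.3043934158918, 'k1': -0.06147485984581491, 'pose': array([[ 2.33806687e-01,  9.36003270e-01,  2.63120338e-01,
         6.19636292e-02],
       [ 9.72282836e-01, -2.25283038e-01, -6.25590906e-02,
         5.51647050e-01],
       [ 7.21035660e-04,  2.70454122e-01, -9.62732594e-01,
         3.83312933e-01],
       [ 0.00000000e+00,  0.00000000e+00,  0.00000000e+00,
         1.00000000e+00]])}
{'time': 0.15, 'joints': array([ 1.11972458e+00,  3.81050453e-01,  1.29802112e+00,  7.94077566e-06,
        1.46360340e+00, -2.15300603e-01]), 'qd': array([-0.00040336, -0.00076495, -0.00208929, -0.00248279, -0.00023691,
        0.00025322]), 'tau': array([ 1.81641943e-03, -4.38087559e+01, -2.24615067e+01,  7.13439728e-02,
        3.43475759e-02, -9.91491697e-05]), 'tool_pos': array([0.12838421, 0.53459288, 0.23829676]), 'tcp_rot': array([-3.14053701e+00, -2.38940581e-04,  2.90582053e+00]), 'ft_force': array([ 1.07833004,  0.06812671, -0.05616469]), 'wrist_torque': array([ 0.00268715, -0.00690885,  0.0550515 ]), 'gripper_width': 0.9988899643436645}
```

View pics/top0.png

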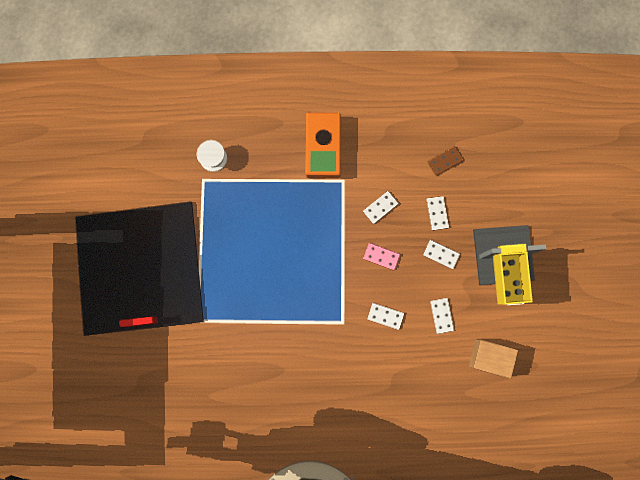

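View pics/scene0.png

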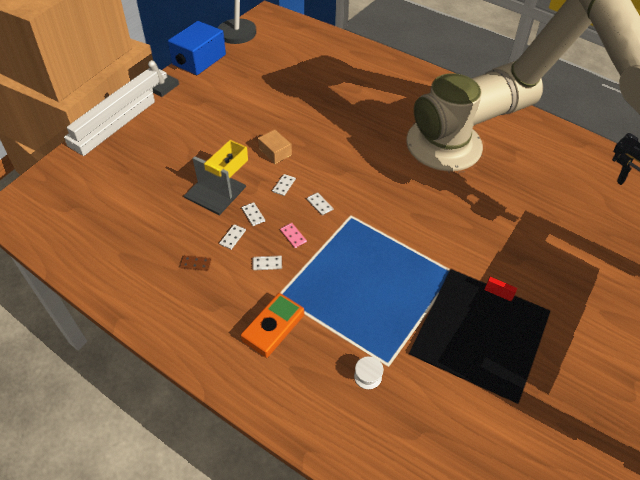

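View pics/wrist0.png

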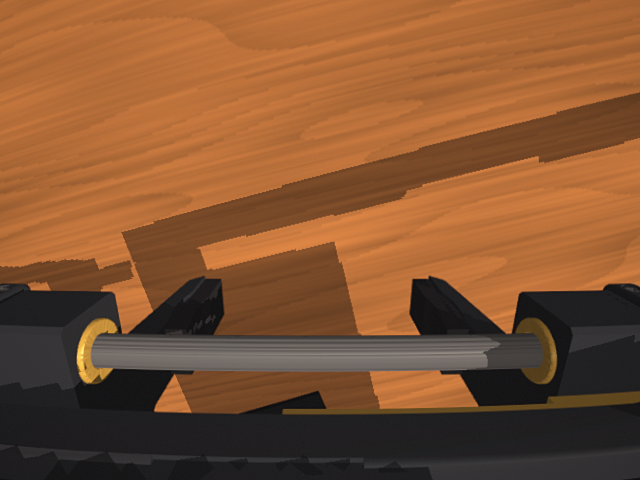

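```bash
cat > h.py <<'E'
import numpy as np, cv2
from scipy.spatial.transform import Rotation as R
from scipy.optimize import least_squares
from station import *
def px2w(px,z,c):
    px=np.atleast_2d(np.asarray(px,float))
    K=np.array([[c['fx'],0,c['cx']],[0,c['fy'],c['cy']],[0,0,1]])
    d=(px-[c['cx'],c['cy']])/[c['fx'],c['fy']]
    u=d.copy()
    for _ in range(20): u=d/(1+c['k1']*(u**2).sum(1,keepdims=True))
    T=c['pose']; r=np.c_[u,np.ones(len(u))]@T[:3,:3].T
    s=(z-T[2,3])/r[:,2]
    return T[:3,3]+r*s[:,None]
def w2px(P,c):
    P=np.atleast_2d(np.asarray(P,float)); T=c['pose']
    q=(P-T[:3,3])@T[:3,:3]; u=q[:,:2]/q[:,2:]
    u=u*(1+c['k1']*(u**2).sum(1,keepdims=True))
    return u*[c['fx'],c['fy']]+[c['cx'],c['cy']]
def masks(im):
    h=cv2.cvtColor(im,cv2.COLOR_BGR2HSV).astype(int); H,S,V=h[...,0],h[...,1],h[...,2]
    return dict(white=(S<50)&(V>150),pink=(H>160)&(H<178)&(S>60)&(V>150)&(S<180),blue=(H>95)&(H<125)&(S>100)&(V>80),
      black=(V<50),red=((H<5)|(H>175))&(S>180)&(V>110),yellow=(H>22)&(H<35)&(S>150)&(V>90))
def rects(mask,z,c,amin=60,close=3):
    m=cv2.morphologyEx(mask.astype(np.uint8),cv2.MORPH_CLOSE,np.ones((close,close)))
    out=[]
    for k in cv2.findContours(m,cv2.RETR_EXTERNAL,cv2.CHAIN_APPROX_NONE)[0]:
        if cv2.contourArea(k)<amin: continue
        w=px2w(k[:,0,:],z,c)[:,:2]
        (cx,cy),(a,b),th=cv2.minAreaRect((w*1000).astype(np.float32))
        if a<b: a,b,th=b,a,th+90
        th=(th+90)%180-90
        out.append((k[:,0].mean(0).round(),np.round([cx,cy],1),np.round([a,b],1),round(th,1)))
    return out
def goto(x,y,z,yaw_deg):
    """shift/turn in tool axes from measured pose to a tool-down pose with given yaw (rad deg)."""
    s=get_state(); p=s['tool_pos']; r=R.from_euler('xyz',s['tcp_rot'])
    t=R.from_euler('xyz',[np.pi,0,np.radians(yaw_deg)])
    d=r.inv().apply(np.array([x,y,z])-p)
    rv=(r.inv()*t).as_rotvec(degrees=True)
    print('t',s['time'],'pos',p.round(4),'rpy',np.degrees(s['tcp_rot']).round(2),'xyz',d.round(4),'turn',rv.round(1))
E
python3 - <<'E'
from h import *
im=cv2.imread('pics/top0.png');c=get_calibration('top');m=masks(im)
for k,z in [('white',.006),('pink',.006),('blue',0),('black',.008),('red',.05),('yellow',.105)]:
    print(k)
    for r in rects(m[k],z,c): print(*r)
for t in ['plate1','board','mat','bin','stand']:
    print(t,[(r['location'].round(3) if hasattr(r['location'],'round') else r['location'],round(r['score'],2)) for r in recognise(t,'top')])
big=cv2.resize(im[140:350,340:580],None,fx=3,fy=2.85,interpolation=cv2.INTER_CUBIC);cv2.imwrite('pics/crop0.png',big)
E
```

```text
white
[385. 316.] [ 409.5 -165.4] [69.6 35.7] 70.8
[442. 316.] [ 408.6 -284.3] [69.6 37.1] 9.6
[441. 254.] [ 537.9 -287.6] [70.3 36.1] 63.7
[437. 213.] [ 627.3 -283.1] [69.4 36.2] 7.5
[380. 207.] [ 640.9 -160.2] [69.7 35.5] -51.7
[281. 246.] [551.3  73.8] [308.3 306.1] -1.0
[211. 155.] [760.  204.5] [70.5 59.5] 26.5
pink
[381. 256.] [ 535.6 -159.9] [69.2 36.8] 68.6
blue
[272. 251.] [552.3  74.7] [296.5 295.7] -0.9
black
[138. 269.] [515.8 359.5] [259.7 258.9] -83.7
[323. 137.] [797.7 -40.4] [30.4 30.4] -65.0
red
[136. 321.] [401.6 347.5] [69.8 13.9] -83.2
yellow
[512. 274.] [ 485.7 -406. ] [115.2  70.6] 3.2
plate1 [([0.5367, -0.282, 0.005], 0.93), ([0.7469, -0.3053, 0.0107], 0.8), ([0.6389, -0.1565, 0.0047], 0.73), ([0.4116, -0.1629, 0.0047], 0.68), ([0.5329, -0.1538, 0.0073], 0.66), ([0.6277, -0.2829, 0.0058], 0.61)]
board [([0.5146, 0.3614, 0.0077], 0.63)]
mat [([0.5517, 0.0743, -0.0022], 0.77)]
bin [([0.4824, -0.4181, 0.0721], 0.64)]
stand [([0.555, -0.3947, 0.0085], 0.76)]
```

View pics/crop0.png

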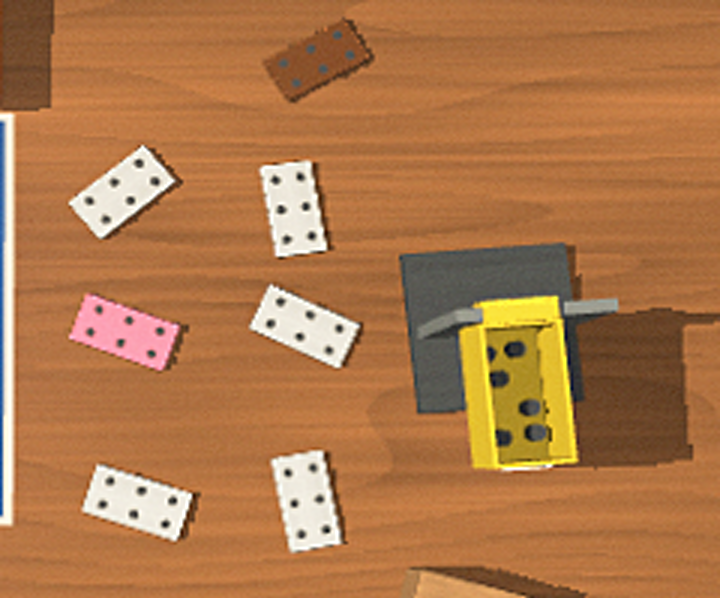

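```bash
python3 -c "
from h import *
goto(.4016,.3472,.12,96.3)"
```

```text
t 0.4 pos [0.1285 0.5347 0.2387] rpy [-179.99   -0.    166.49] xyz [-0.3094 -0.1185  0.1187] turn [-0.   0.  70.2]
```

```bash
python3 -m pendant '[{"xyz":[-0.309,-0.1185,0.1187],"turn":[0,0,70]},{"xyz":[-0.309,-0.1185,0.1187],"turn":[0,0,70]},{"xyz":[-0.309,-0.1185,0.1187],"turn":[0,0,70]},{"xyz":[-0.309,-0.1185,0.1187],"turn":[0,0,70]},{"xyz":[-0.309,-0.1185,0.1187],"turn":[0,0,70]},{"xyz":[-0.309,-0.1185,0.1187],"turn":[0,0,70]},{"xyz":[-0.309,-0.1185,0.1187],"turn":[0,0,70]},{"xyz":[-0.309,-0.1185,0.1187],"turn":[0,0,70]}]' 0.06; python3 -c "
from h import *
goto(.4016,.3472,.016,96.3)"
```

```text
time: 1.2
tool_pos: [0.4046, 0.3442, 0.118]
tcp_rot: [-3.14, 0.002, 1.694]
ft_force: [-0.8, 0.4, 0.3]
gripper_width: 0.678
t 1.2 pos [0.4046 0.3442 0.118 ] rpy [-1.799e+02  9.000e-02  9.708e+01] xyz [ 0.0035 -0.0025  0.102 ] turn [-0.1  0.1  0.8]
```

```bash
python3 -m pendant '[{"xyz":[0,0,0],"turn":[0,0,0]},{"xyz":[0,0,0],"turn":[0,0,0]}]' ; python3 -c "
from h import *
goto(.4016,.3472,.016,96.3)"
```

```text
time: 1.4
tool_pos: [0.4009, 0.3477, 0.1203]
tcp_rot: [3.141, -0.0, 1.71]
ft_force: [0.0, -0.1, 0.5]
gripper_width: 0.681
t 1.4 pos [0.4009 0.3477 0.1203] rpy [ 1.7999e+02 -1.0000e-02  9.7990e+01] xyz [-0.0006  0.0006  0.1043] turn [ 0.  -0.   1.7]
```

```bash
python3 -m pendant '[{"xyz":[-0.0005,0.0005,0.05],"turn":[0,0,1.7]},{"xyz":[-0.0005,0.0005,0.085],"turn":[0,0,1.7]},{"xyz":[-0.0005,0.0005,0.104],"turn":[0,0,1.7]},{"xyz":[-0.0005,0.0005,0.104],"turn":[0,0,1.7]}]' ; python3 -m pendant '[{"xyz":[0,0,0],"turn":[0,0,0]},{"xyz":[0,0,0],"turn":[0,0,0]},{"xyz":[0,0,0],"turn":[0,0,0]},{"xyz":[0,0,0],"turn":[0,0,0]},{"xyz":[0,0,0],"turn":[0,0,0]},{"xyz":[0,0,0],"turn":[0,0,0]}]' 0 60; python3 - <<'E'
from h import *
goto(.436,.0765,.016,89)
cv2.imwrite('pics/w1.png',read_camera('wrist'))
E
```

```text
time: 1.8
tool_pos: [0.4, 0.3471, 0.0144]
tcp_rot: [-3.138, 0.002, 1.681]
ft_force: [-0.1, 0.2, -0.1]
gripper_width: 0.683
time: 2.4
tool_pos: [0.4019, 0.3469, 0.0163]
tcp_rot: [3.141, -0.0, 1.676]
ft_force: [0.5, 1.0, -0.1]
gripper_width: 0.159
t 2.4 pos [0.4019 0.3469 0.0163] rpy [ 1.7998e+02 -1.0000e-02  9.6040e+01] xyz [-2.725e-01  5.500e-03  2.000e-04] turn [ 0. -0.  7.]
```

View pics/w1.png

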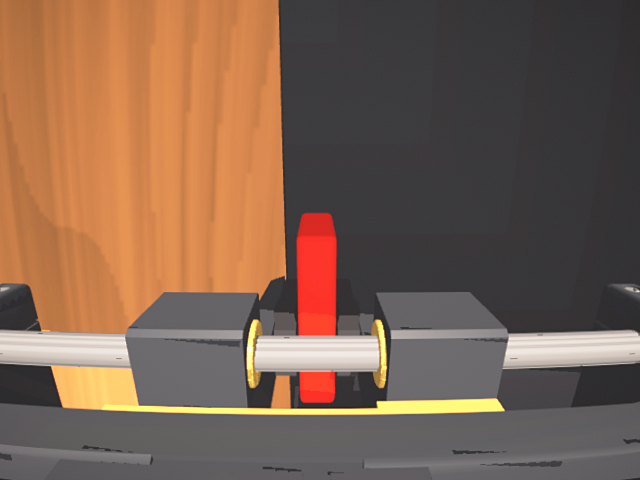

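```bash
python3 -m pendant '[{"xyz":[-0.008,0,0],"turn":[0,0,0.3]},{"xyz":[-0.023,0.0005,0],"turn":[0,0,0.6]},{"xyz":[-0.040,0.001,0],"turn":[0,0,1]},{"xyz":[-0.057,0.001,0],"turn":[0,0,1.5]},{"xyz":[-0.074,0.0015,0],"turn":[0,0,2]},{"xyz":[-0.091,0.002,0],"turn":[0,0,2.4]},{"xyz":[-0.108,0.002,0],"turn":[0,0,2.8]},{"xyz":[-0.118,0.0025,0],"turn":[0,0,3.1]}]'; python3 - <<'E'
from h import *
goto(.436,.0765,.016,89)
im=read_camera('top');c=get_calibration('top')
m=masks(im);print(rects(m['black'],.008,c,2000),rects(m['red'],.05,c))
cv2.imwrite('pics/t2.png',im)
E
```

```text
time: 3.25
tool_pos: [0.4168, 0.2292, 0.0163]
tcp_rot: [3.141, -0.0, 1.622]
ft_force: [-1.1, 5.5, 1.7]
gripper_width: 0.153
t 3.25 pos [0.4168 0.2292 0.0163] rpy [ 1.7997e+02 -3.0000e-02  9.2930e+01] xyz [-0.1535  0.0113  0.0002] turn [ 0.  -0.   3.9]
[(array([198., 259.]), array([529.1, 238.6]), array([262. , 258.6]), 4.6)] []
```

View pics/t2.png

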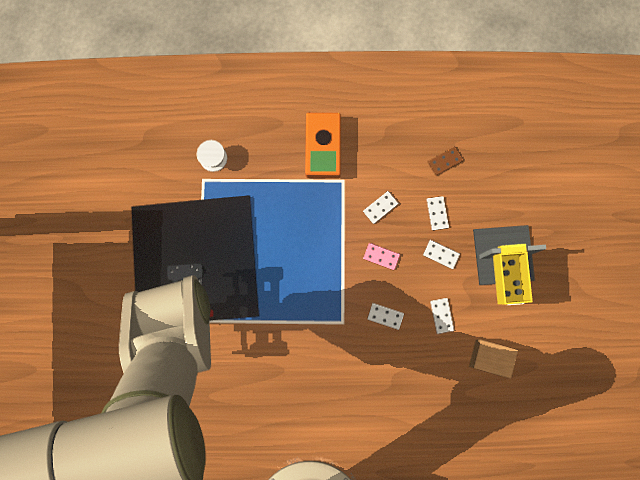

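```bash
python3 -m pendant '[{"xyz":[-0.012,0.001,0],"turn":[0,0,0.4]},{"xyz":[-0.030,0.002,0],"turn":[0,0,0.9]},{"xyz":[-0.050,0.0035,0],"turn":[0,0,1.4]},{"xyz":[-0.070,0.005,0],"turn":[0,0,1.9]},{"xyz":[-0.090,0.0065,0],"turn":[0,0,2.5]},{"xyz":[-0.110,0.008,0],"turn":[0,0,3]},{"xyz":[-0.130,0.0095,0],"turn":[0,0,3.6]},{"xyz":[-0.1435,0.011,0],"turn":[0,0,4]}]'; python3 - <<'E'
from h import *
goto(.436,.0765,.016,89)
im=read_camera('top');c=get_calibration('top')
m=masks(im);print(rects(m['black'],.008,c,2000),rects(m['red'],.05,c),rects(m['white'],0,c,1000))
cv2.imwrite('pics/t3.png',im)
E
```

```text
time: 4.1
tool_pos: [0.4349, 0.0867, 0.0162]
tcp_rot: [-3.141, -0.0, 1.552]
ft_force: [-2.0, 7.2, 4.4]
gripper_width: 0.152
t 4.1 pos [0.4349 0.0867 0.0162] rpy [-1.7998e+02 -2.0000e-02  8.8950e+01] xyz [-0.0102  0.0013  0.0002] turn [-0.  -0.  -0.1]
[(array([259., 240.]), array([550. ,  89.1]), array([258.3, 257.3]), -89.3)] [] []
```

View pics/t3.png

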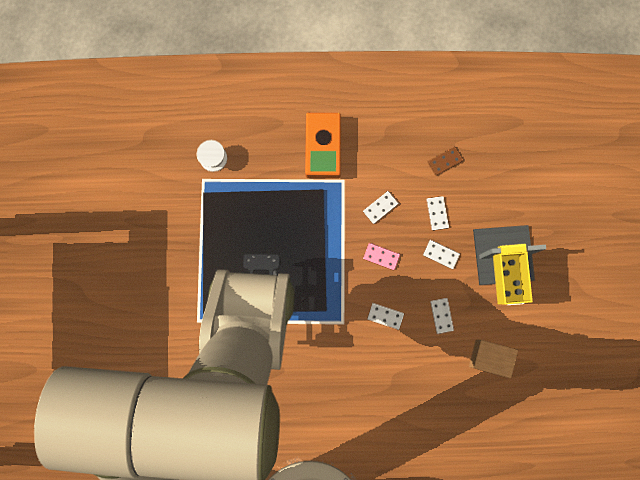

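```bash
python3 -m pendant '[{"xyz":[-0.004,0.0005,0],"turn":[0,0,0.5]},{"xyz":[-0.008,0.001,0],"turn":[0,0,1]},{"xyz":[-0.011,0.0015,0],"turn":[0,0,2.2]},{"xyz":[-0.011,0.0015,0],"turn":[0,0,2.2]},{"xyz":[-0.011,0.0015,0],"turn":[0,0,2.2]}]'; python3 - <<'E'
from h import *
goto(.436,.0765,.016,89)
im=read_camera('top');c=get_calibration('top')
m=masks(im);print(rects(m['black'],.008,c,2000),rects(m['white'],0,c,1000))
cv2.imwrite('pics/t4.png',cv2.resize(im[160:340,180:360],None,fx=3,fy=3))
E
```

```text
time: 4.65
tool_pos: [0.4364, 0.0764, 0.0162]
tcp_rot: [3.141, 0.0, 1.515]
ft_force: [-0.8, 2.4, 6.2]
gripper_width: 0.155
t 4.65 pos [0.4364 0.0764 0.0162] rpy [1.7998e+02 2.0000e-02 8.6810e+01] xyz [ 0.0001 -0.0004  0.0002] turn [ 0.   0.  -2.2]
[(array([269., 240.]), array([551.4,  73.6]), array([258.7, 257.4]), -1.6)] []
```

View pics/t4.png

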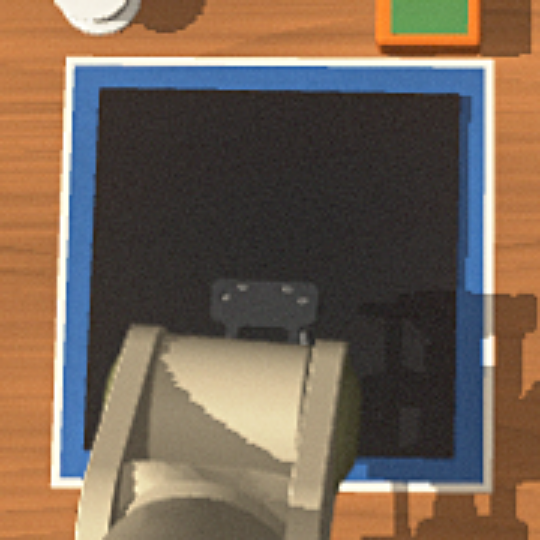

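```bash
python3 -m pendant '[{"xyz":[0,0,0],"turn":[0,0,0]},{"xyz":[0,0,0],"turn":[0,0,0]},{"xyz":[0,0,0],"turn":[0,0,0]},{"xyz":[0,0,-0.04],"turn":[0,0,0]},{"xyz":[0,0,-0.08],"turn":[0,0,0]},{"xyz":[0,0,-0.12],"turn":[0,0,0]},{"xyz":[0,0,-0.13],"turn":[0,0,0]},{"xyz":[0,0,-0.13],"turn":[0,0,0]}]' 0.055 20; python3 - <<'E'
from h import *
goto(.4095,-.1654,.10,70.8)
E
```

```text
time: 5.5
tool_pos: [0.4367, 0.0761, 0.1469]
tcp_rot: [3.139, 0.0, 1.514]
ft_force: [-0.3, 0.4, -1.0]
gripper_width: 0.623
t 5.5 pos [0.4367 0.0761 0.1469] rpy [1.7984e+02 1.0000e-02 8.6730e+01] xyz [-0.2426 -0.0135  0.0469] turn [ 0.2 -0.  15.9]
```

```bash
python3 -m pendant '[{"xyz":[-0.05,-0.003,0.01],"turn":[0,0,4]},{"xyz":[-0.1,-0.006,0.02],"turn":[0,0,8]},{"xyz":[-0.15,-0.009,0.03],"turn":[0,0,12]},{"xyz":[-0.2,-0.011,0.04],"turn":[0,0,16]},{"xyz":[-0.2426,-0.0135,0.047],"turn":[0,0,16]},{"xyz":[-0.2426,-0.0135,0.047],"turn":[0,0,16]},{"xyz":[-0.2426,-0.0135,0.047],"turn":[0,0,16]}]'; python3 - <<'E'
from h import *
im=read_camera('top');c=get_calibration('top');h=cv2.cvtColor(im,cv2.COLOR_BGR2HSV)
for r in rects((h[...,1]<70)&(h[...,2]>100),.006,c,60): print(*r)
print(rects(masks(im)['black'],.008,c,2000))
goto(.4095,-.1654,.002,70.8)
im2=read_camera('wrist')
cv2.imwrite('pics/t5.png',cv2.resize(np.hstack([im,im2]),None,fx=.6,fy=.6))
E
```

```text
time: 6.2
tool_pos: [0.408, -0.1655, 0.0973]
tcp_rot: [-3.138, -0.001, 1.232]
ft_force: [-0.7, 0.6, 0.2]
gripper_width: 0.625
[349. 433.] [167.9 -93.2] [151.1  31. ] 53.1
[255. 436.] [113.5 100.8] [452.9 287.6] 52.6
[385. 355.] [ 331.1 -168.1] [338.5 189. ] -32.4
[489. 253.] [ 537.9 -392. ] [50.2 18. ] -64.7
[536. 247.] [ 549.6 -496. ] [38.2 10.8] 89.4
[441. 254.] [ 538.1 -287.6] [70.5 37.6] 63.7
[437. 213.] [ 627.4 -282.8] [69.7 37.3] 7.5
[380. 207.] [ 641.  -160.9] [70.9 36.2] -51.7
[271. 251.] [551.4  73.1] [308.6 308.3] 88.8
[212. 155.] [760.3 204.1] [72.5 60.4] 26.5
[318.  27.] [1073.   -33.3] [1534.8  164.4] 89.2
[(array([268., 253.]), array([552.1,  73.6]), array([257.5, 257.1]), -1.8)]
t 6.25 pos [ 0.4083 -0.1646  0.0978] rpy [-1.7983e+02 -7.0000e-02  7.0700e+01] xyz [-0.0005  0.0017  0.0958] turn [-0.2 -0.1 -0.1]
```

View pics/t5.png

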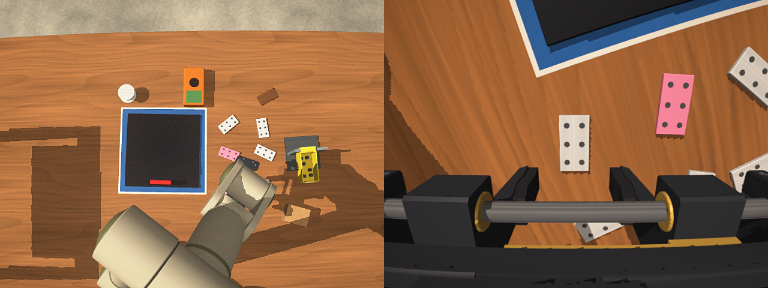

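```bash
cat >> h.py <<'E'
def wplates(save=None):
    c=get_calibration('wrist'); im=read_camera('wrist'); h=cv2.cvtColor(im,cv2.COLOR_BGR2HSV)
    for r in rects((h[...,1]<75)&(h[...,2]>100),.006,c,60,7):
        if 25<r[2][1]<48 and 50<r[2][0]<90: print('wrist',*r)
    if save: cv2.imwrite(save,im)
def tplates():
    c=get_calibration('top'); im=read_camera('top'); h=cv2.cvtColor(im,cv2.COLOR_BGR2HSV)
    for r in rects((h[...,1]<75)&(h[...,2]>100),.006,c,60):
        if 25<r[2][1]<48 and 50<r[2][0]<90: print('top',*r)
    return im
E
python3 - <<'E'
from h import *
wplates()
E
```

```text
wrist [355. 381.] [ 399.7 -292.6] [67.5 32.2] -19.4
wrist [609. 285.] [ 618.2 -278.3] [56.2 39.6] 7.7
wrist [317. 238.] [ 410.2 -161.7] [69.8 35.5] 70.8
wrist [616. 128.] [ 640.4 -155.3] [71.4 37.3] -50.7
```

```bash
python3 -m pendant '[{"xyz":[0,0.0015,0.04],"turn":[0,0,0]},{"xyz":[0,0.0015,0.075],"turn":[0,0,0]},{"xyz":[0,0.0015,0.093],"turn":[0,0,0]},{"xyz":[0,0.0015,0.0975],"turn":[0,0,0]},{"xyz":[0,0.0015,0.0975],"turn":[0,0,0]}]'; python3 -m pendant '[{"xyz":[0,0,0],"turn":[0,0,0]},{"xyz":[0,0,0],"turn":[0,0,0]},{"xyz":[0,0,0],"turn":[0,0,0]},{"xyz":[0,0,0],"turn":[0,0,0]},{"xyz":[0,0,0],"turn":[0,0,0]}]' 0 20
```

```text
time: 6.85
tool_pos: [0.4104, -0.1646, 0.0016]
tcp_rot: [-3.141, -0.0, 1.236]
ft_force: [-0.4, -0.0, 0.4]
gripper_width: 0.624
time: 7.35
tool_pos: [0.4107, -0.1657, 0.002]
tcp_rot: [3.141, -0.0, 1.234]
ft_force: [0.5, 2.6, 7.0]
gripper_width: 0.401
```

```bash
cat >> h.py <<'E'
def bt(x,y,z,dyaw=0):
    a=-1.7; q=R.from_euler('z',a,degrees=True).apply([x,y,0])/1000+[.552,.0736,0]
    print('target',q.round(4)); goto(q[0],q[1],z,a+dyaw)
E
python3 - <<'E'
from h import *
bt(10,30,.06)
E
```

```text
target [0.5629 0.1033 0.    ]
t 7.35 pos [ 0.4107 -0.1657  0.002 ] rpy [ 1.7995e+02 -1.0000e-02  7.0730e+01] xyz [ 0.3042  0.055  -0.0579] turn [ 0.  -0.  72.4]
```

```bash
python3 -m pendant '[{"xyz":[0,0,-0.03],"turn":[0,0,0]},{"xyz":[0.02,0.004,-0.06],"turn":[0,0,8]},{"xyz":[0.06,0.011,-0.07],"turn":[0,0,16]},{"xyz":[0.105,0.019,-0.07],"turn":[0,0,24]},{"xyz":[0.15,0.027,-0.07],"turn":[0,0,32]},{"xyz":[0.195,0.035,-0.07],"turn":[0,0,40]},{"xyz":[0.24,0.043,-0.07],"turn":[0,0,48]},{"xyz":[0.28,0.051,-0.07],"turn":[0,0,56]}]'; python3 - <<'E'
from h import *
bt(10,30,.06)
E
```

```text
time: 8.15
tool_pos: [0.548, 0.0769, 0.0716]
tcp_rot: [3.141, 0.0, 0.297]
ft_force: [0.4, -0.7, -0.2]
gripper_width: 0.404
target [0.5629 0.1033 0.    ]
t 8.15 pos [0.548  0.0769 0.0716] rpy [1.7999e+02 1.0000e-02 1.7030e+01] xyz [ 0.0219 -0.0209  0.0116] turn [ 0.   0.  18.7]
```

```bash
python3 -m pendant '[{"xyz":[0.01,-0.01,0.01],"turn":[0,0,8]},{"xyz":[0.018,-0.015,0.01],"turn":[0,0,16.4]},{"xyz":[0.018,-0.015,0.01],"turn":[0,0,16.4]},{"xyz":[0.018,-0.015,0.01],"turn":[0,0,16.4]},{"xyz":[0.018,-0.015,0.01],"turn":[0,0,16.4]}]'; python3 - <<'E'
from h import *
bt(10,30,.011)
E
```

```text
time: 8.65
tool_pos: [0.56, 0.0943, 0.0617]
tcp_rot: [3.142, 0.0, 0.019]
ft_force: [-0.2, -0.2, -0.4]
gripper_width: 0.404
target [0.5629 0.1033 0.    ]
t 8.65 pos [0.56   0.0943 0.0617] rpy [1.80e+02 1.00e-02 1.08e+00] xyz [ 0.0031 -0.009   0.0507] turn [0.  0.  2.8]
```

```bash
python3 -m pendant '[{"xyz":[0.003,-0.009,0.015],"turn":[0,0,2.8]},{"xyz":[0.003,-0.009,0.035],"turn":[0,0,2.8]},{"xyz":[0.003,-0.009,0.047],"turn":[0,0,2.8]},{"xyz":[0.003,-0.009,0.051],"turn":[0,0,2.8]},{"xyz":[0.003,-0.009,0.051],"turn":[0,0,2.8]},{"xyz":[0.003,-0.009,0.051],"turn":[0,0,2.8]}]'; python3 -m pendant '[{"xyz":[0,0,0],"turn":[0,0,0]},{"xyz":[0,0,0],"turn":[0,0,0]},{"xyz":[0,0,0],"turn":[0,0,0]},{"xyz":[0,0,-0.03],"turn":[0,0,0]},{"xyz":[0,0,-0.07],"turn":[0,0,0]},{"xyz":[0,0,-0.09],"turn":[0,0,0]},{"xyz":[0,0,-0.09],"turn":[0,0,0]}]' 0.05 20; python3 - <<'E'
from h import *
wplates('pics/w6.png')
goto(.5379,-.2876,.1,63.7)
E
```

```text
time: 9.25
tool_pos: [0.5634, 0.1036, 0.0111]
tcp_rot: [3.142, -0.001, -0.032]
ft_force: [-0.3, 1.2, -0.6]
gripper_width: 0.399
time: 9.95
tool_pos: [0.5644, 0.1039, 0.1034]
tcp_rot: [-3.142, -0.006, -0.032]
ft_force: [-0.4, -0.5, -0.3]
gripper_width: 0.569
wrist [317. 240.] [564.1 105. ] [72.2 37.6] -1.8
t 10.0 pos [0.5634 0.1039 0.1013] rpy [-1.80e+02 -1.30e-01 -1.83e+00] xyz [-0.013   0.3922  0.0013] turn [  0.1  -0.1 -65.5]
```

View pics/w6.png

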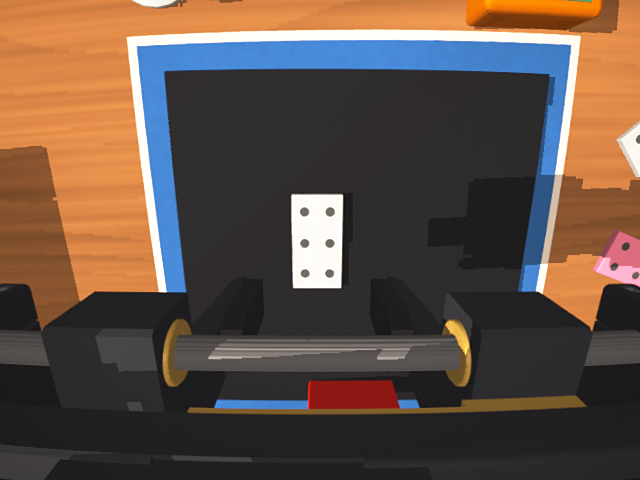

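```bash
python3 - <<'E'
from h import *
tplates()
goto(.6273,-.2831,.1,7.5)
E
```

```text
top [442. 315.] [ 408.4 -284.3] [70.4 37.8] 9.7
top [441. 254.] [ 537.8 -287.5] [70.5 36.5] 63.8
top [437. 213.] [ 627.2 -282.7] [70.1 37.4] 7.8
top [380. 207.] [ 641.  -160.9] [70.9 36.2] -51.7
t 10.05 pos [0.5628 0.1039 0.1   ] rpy [ 1.80e+02  2.00e-02 -1.84e+00] xyz [0.0769 0.3847 0.    ] turn [ 0.   0.  -9.3]
```

```bash
python3 -m pendant '[{"xyz":[0.0095,0.048,0],"turn":[0,0,-2]},{"xyz":[0.019,0.096,0],"turn":[0,0,-4]},{"xyz":[0.028,0.144,0],"turn":[0,0,-6]},{"xyz":[0.038,0.192,0],"turn":[0,0,-8]},{"xyz":[0.048,0.24,0],"turn":[0,0,-9.3]},{"xyz":[0.057,0.288,0],"turn":[0,0,-9.3]},{"xyz":[0.067,0.336,0],"turn":[0,0,-9.3]},{"xyz":[0.077,0.3847,0],"turn":[0,0,-9.3]}]';python3 -m pendant '[{"xyz":[0,0,0.01],"turn":[0,0,0]},{"xyz":[0,0,0.01],"turn":[0,0,0]},{"xyz":[0,0,0.01],"turn":[0,0,0]}]' 0.055; python3 - <<'E'
from h import *
goto(.6273,-.2831,.002,7.7)
wplates()
E
```

```text
time: 10.85
tool_pos: [0.6271, -0.2847, 0.0983]
tcp_rot: [-3.139, 0.003, 0.13]
ft_force: [0.5, 0.5, -0.0]
gripper_width: 0.569
time: 11.15
tool_pos: [0.6272, -0.2815, 0.0891]
tcp_rot: [-3.139, 0.002, 0.131]
ft_force: [0.8, 1.0, 0.5]
gripper_width: 0.624
t 11.15 pos [ 0.6272 -0.2815  0.0891] rpy [-1.7987e+02  1.3000e-01  7.5200e+00] xyz [0.0001 0.0018 0.0871] turn [-0.1  0.1 -0.2]
wrist [316. 242.] [ 629.1 -279.8] [69.1 35.5] 7.7
wrist [145. 201.] [ 643.  -158.5] [70.3 36. ] -51.7
```

```bash
python3 -m pendant '[{"xyz":[0.001,0,0.04],"turn":[0,0,0]},{"xyz":[0.001,0,0.07],"turn":[0,0,0]},{"xyz":[0.001,0,0.085],"turn":[0,0,0]},{"xyz":[0.001,0,0.088],"turn":[0,0,0]},{"xyz":[0.001,0,0.088],"turn":[0,0,0]}]'; python3 -m pendant '[{"xyz":[0,0,0],"turn":[0,0,0]},{"xyz":[0,0,0],"turn":[0,0,0]},{"xyz":[0,0,0],"turn":[0,0,0]},{"xyz":[0,0,0],"turn":[0,0,0]},{"xyz":[0,0,0],"turn":[0,0,0]}]' 0 20
python3 - <<'E'
from h import *
bt(88,30,.06)
E
```

```text
time: 11.7
tool_pos: [0.6292, -0.2827, 0.0035]
tcp_rot: [3.141, -0.001, 0.131]
ft_force: [-0.7, 0.9, 0.2]
gripper_width: 0.62
time: 12.2
tool_pos: [0.6291, -0.2831, 0.0037]
tcp_rot: [3.141, -0.001, 0.13]
ft_force: [-0.1, 1.3, 6.1]
gripper_width: 0.396
target [0.6409 0.101  0.    ]
t 12.2 pos [ 0.6291 -0.2831  0.0037] rpy [ 1.7994e+02 -8.0000e-02  7.4600e+00] xyz [ 0.0616 -0.3792 -0.0566] turn [ 0.1 -0.1  9.2]
```

```bash
python3 -m pendant '[{"xyz":[0,0,-0.04],"turn":[0,0,0]},{"xyz":[0.006,-0.04,-0.06],"turn":[0,0,2]},{"xyz":[0.014,-0.088,-0.06],"turn":[0,0,4]},{"xyz":[0.022,-0.136,-0.06],"turn":[0,0,6]},{"xyz":[0.03,-0.184,-0.06],"turn":[0,0,9]},{"xyz":[0.038,-0.232,-0.06],"turn":[0,0,9.2]},{"xyz":[0.046,-0.28,-0.06],"turn":[0,0,9.2]},{"xyz":[0.054,-0.328,-0.06],"turn":[0,0,9.2]}]';python3 -m pendant '[{"xyz":[0,-0.03,0],"turn":[0,0,0]},{"xyz":[0,-0.05,0],"turn":[0,0,0]},{"xyz":[0,-0.05,0],"turn":[0,0,0]},{"xyz":[0,-0.05,0],"turn":[0,0,0]}]'; python3 - <<'E'
from h import *
bt(88,30,.0125)
E
```

```text
time: 13.0
tool_pos: [0.6394, 0.0512, 0.0626]
tcp_rot: [3.141, -0.0, -0.031]
ft_force: [0.8, -0.5, -0.5]
gripper_width: 0.4
time: 13.4
tool_pos: [0.6411, 0.099, 0.0625]
tcp_rot: [3.141, 0.0, -0.03]
ft_force: [0.7, -0.8, -1.2]
gripper_width: 0.402
target [0.6409 0.101  0.    ]
t 13.4 pos [0.6411 0.099  0.0625] rpy [ 1.7998e+02  1.0000e-02 -1.7100e+00] xyz [-0.0003 -0.002   0.05  ] turn [ 0.  0. -0.]
```

```bash
python3 -m pendant '[{"xyz":[0,-0.002,0.015],"turn":[0,0,0]},{"xyz":[0,-0.002,0.035],"turn":[0,0,0]},{"xyz":[0,-0.002,0.047],"turn":[0,0,0]},{"xyz":[0,-0.002,0.05],"turn":[0,0,0]},{"xyz":[0,-0.002,0.05],"turn":[0,0,0]},{"xyz":[0,-0.002,0.05],"turn":[0,0,0]}]'; python3 -m pendant '[{"xyz":[0,0,0],"turn":[0,0,0]},{"xyz":[0,0,0],"turn":[0,0,0]},{"xyz":[0,0,0],"turn":[0,0,0]},{"xyz":[0,0,-0.03],"turn":[0,0,0]},{"xyz":[0,0,-0.07],"turn":[0,0,0]},{"xyz":[0,0,-0.09],"turn":[0,0,0]},{"xyz":[0,0,-0.09],"turn":[0,0,0]}]' 0.05 20; python3 - <<'E'
from h import *
wplates(); tplates()
goto(.4085,-.2843,.1,9.7)
E
```

```text
time: 14.0
tool_pos: [0.6416, 0.1008, 0.0131]
tcp_rot: [-3.142, -0.001, -0.031]
ft_force: [-0.3, 0.6, -0.6]
gripper_width: 0.397
time: 14.7
tool_pos: [0.6426, 0.1014, 0.1059]
tcp_rot: [-3.142, -0.006, -0.03]
ft_force: [0.2, 0.7, -0.3]
gripper_width: 0.566
top [442. 315.] [ 408.3 -284.3] [70.4 37.8] 10.1
top [441. 254.] [ 537.7 -287.4] [70.5 36.8] 63.5
top [380. 207.] [ 641.2 -160.4] [70.6 36. ] -50.8
t 14.8 pos [0.6409 0.1013 0.1019] rpy [ 1.80e+02  3.00e-02 -1.74e+00] xyz [-0.2206  0.3925  0.0021] turn [ -0.    0.  -11.4]
```

```bash
python3 -m pendant '[{"xyz":[-0.022,0.039,0],"turn":[0,0,-2]},{"xyz":[-0.044,0.078,0],"turn":[0,0,-4]},{"xyz":[-0.066,0.117,0],"turn":[0,0,-6]},{"xyz":[-0.088,0.157,0],"turn":[0,0,-8]},{"xyz":[-0.110,0.196,0],"turn":[0,0,-10]},{"xyz":[-0.132,0.235,0],"turn":[0,0,-11.5]},{"xyz":[-0.154,0.275,0],"turn":[0,0,-11.5]},{"xyz":[-0.177,0.314,0],"turn":[0,0,-11.5]}]' 0.055;python3 -m pendant '[{"xyz":[-0.015,0.04,0.005],"turn":[0,0,0]},{"xyz":[-0.027,0.085,0.01],"turn":[0,0,0]},{"xyz":[-0.027,0.085,0.01],"turn":[0,0,0]},{"xyz":[-0.027,0.085,0.01],"turn":[0,0,0]},{"xyz":[-0.027,0.085,0.01],"turn":[0,0,0]}]'; python3 - <<'E'
from h import *
goto(.4085,-.2843,.002,9.9)
wplates()
E
```

```text
time: 15.6
tool_pos: [0.453, -0.2081, 0.1011]
tcp_rot: [-3.139, 0.002, 0.17]
ft_force: [-0.1, -0.7, -0.2]
gripper_width: 0.623
time: 16.1
tool_pos: [0.4423, -0.2941, 0.0917]
tcp_rot: [-3.14, 0.001, 0.171]
ft_force: [0.7, 0.3, -0.4]
gripper_width: 0.621
t 16.1 pos [ 0.4423 -0.2941  0.0917] rpy [-1.7988e+02  7.0000e-02  9.8100e+00] xyz [-0.0315 -0.0153  0.0898] turn [-0.1  0.1 -0.1]
wrist [293. 282.] [ 410.2 -281.1] [69.5 35.4] 9.8
wrist [327.  99.] [ 538.8 -284.3] [69.6 36. ] 63.6
```

```bash
python3 -m pendant '[{"xyz":[-0.0305,-0.0165,0],"turn":[0,0,0]},{"xyz":[-0.0305,-0.0165,0.04],"turn":[0,0,0]},{"xyz":[-0.0305,-0.0165,0.07],"turn":[0,0,0]},{"xyz":[-0.0305,-0.0165,0.085],"turn":[0,0,0]},{"xyz":[-0.0305,-0.0165,0.09],"turn":[0,0,0]},{"xyz":[-0.0305,-0.0165,0.09],"turn":[0,0,0]}]'; python3 -m pendant '[{"xyz":[0,0,0],"turn":[0,0,0]},{"xyz":[0,0,0],"turn":[0,0,0]},{"xyz":[0,0,0],"turn":[0,0,0]},{"xyz":[0,0,0],"turn":[0,0,0]},{"xyz":[0,0,0],"turn":[0,0,0]}]' 0 20
python3 - <<'E'
from h import *
bt(10,100,.06)
E
```

```text
time: 16.75
tool_pos: [0.4099, -0.2836, 0.0024]
tcp_rot: [-3.141, 0.0, 0.172]
ft_force: [-0.2, -0.3, 0.5]
gripper_width: 0.623
time: 17.25
tool_pos: [0.41, -0.2846, 0.0033]
tcp_rot: [3.141, -0.001, 0.17]
ft_force: [0.6, 2.7, 6.8]
gripper_width: 0.401
target [0.565  0.1733 0.    ]
t 17.25 pos [ 0.41   -0.2846  0.0033] rpy [ 1.7995e+02 -4.0000e-02  9.7500e+00] xyz [ 0.2304 -0.4249 -0.0569] turn [ 0.  -0.  11.5]
```

```bash
python3 -m pendant '[{"xyz":[0,0,-0.04],"turn":[0,0,0]},{"xyz":[0.018,-0.033,-0.06],"turn":[0,0,2]},{"xyz":[0.04,-0.073,-0.06],"turn":[0,0,4]},{"xyz":[0.062,-0.113,-0.06],"turn":[0,0,6]},{"xyz":[0.084,-0.153,-0.06],"turn":[0,0,9]},{"xyz":[0.106,-0.193,-0.06],"turn":[0,0,11.5]},{"xyz":[0.128,-0.234,-0.06],"turn":[0,0,11.5]},{"xyz":[0.150,-0.275,-0.06],"turn":[0,0,11.5]}]';python3 -m pendant '[{"xyz":[0.024,-0.04,0],"turn":[0,0,0]},{"xyz":[0.044,-0.08,0],"turn":[0,0,0]},{"xyz":[0.044,-0.12,0],"turn":[0,0,0]},{"xyz":[0.044,-0.16,0],"turn":[0,0,0]},{"xyz":[0.044,-0.16,0],"turn":[0,0,0]},{"xyz":[0.044,-0.16,0],"turn":[0,0,0]}]'; python3 - <<'E'
from h import *
bt(10,100,.012)
E
```

```text
time: 18.05
tool_pos: [0.5112, 0.0138, 0.0627]
tcp_rot: [3.141, -0.0, -0.031]
ft_force: [0.3, -0.2, -0.3]
gripper_width: 0.396
time: 18.65
tool_pos: [0.5595, 0.1709, 0.0624]
tcp_rot: [3.141, 0.0, -0.029]
ft_force: [-0.4, -0.6, -0.7]
gripper_width: 0.4
target [0.565  0.1733 0.    ]
t 18.65 pos [0.5595 0.1709 0.0624] rpy [ 1.7998e+02  1.0000e-02 -1.6500e+00] xyz [ 0.0054 -0.0026  0.0504] turn [0.  0.  0.1]
```

```bash
python3 -m pendant '[{"xyz":[0.0055,-0.0026,0.015],"turn":[0,0,0]},{"xyz":[0.0055,-0.0026,0.035],"turn":[0,0,0]},{"xyz":[0.0055,-0.0026,0.047],"turn":[0,0,0]},{"xyz":[0.0055,-0.0026,0.05],"turn":[0,0,0]},{"xyz":[0.0055,-0.0026,0.05],"turn":[0,0,0]},{"xyz":[0.0055,-0.0026,0.05],"turn":[0,0,0]}]'; python3 -m pendant '[{"xyz":[0,0,0],"turn":[0,0,0]},{"xyz":[0,0,0],"turn":[0,0,0]},{"xyz":[0,0,0],"turn":[0,0,0]},{"xyz":[0,0,-0.03],"turn":[0,0,0]},{"xyz":[0,0,-0.07],"turn":[0,0,0]},{"xyz":[0,0,-0.09],"turn":[0,0,0]},{"xyz":[0,0,-0.09],"turn":[0,0,0]}]' 0.05 20; python3 - <<'E'
from h import *
wplates('pics/w7.png'); tplates()
goto(.6411,-.1606,.1,-51.5)
E
```

```text
time: 19.25
tool_pos: [0.5656, 0.1725, 0.0125]
tcp_rot: [-3.142, -0.0, -0.031]
ft_force: [-0.6, -0.6, -0.7]
gripper_width: 0.404
time: 19.95
tool_pos: [0.5666, 0.1733, 0.1055]
tcp_rot: [-3.141, -0.006, -0.03]
ft_force: [-0.1, -0.4, -0.6]
gripper_width: 0.571
wrist [317. 244.] [563.4 174.1] [71.7 37.4] -1.8
top [441. 254.] [ 537.8 -287.5] [70.5 36.6] 63.9
top [380. 207.] [ 641.  -160.9] [70.9 36.2] -51.7
t 20.05 pos [0.565 0.173 0.102] rpy [ 1.80e+02  3.00e-02 -1.74e+00] xyz [0.0862 0.3312 0.002 ] turn [ 0.   0.  49.8]
```

View pics/w7.png

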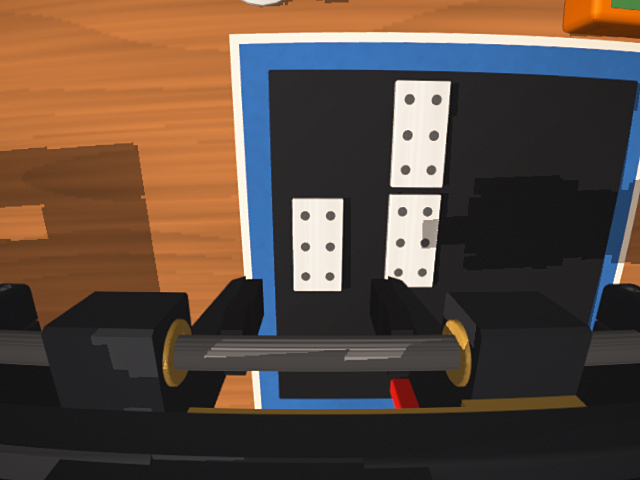

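Three plates sit flat at (318,245), (412,240) and (422,133), apart from one another. Next is the plate at top px (380,207).

```bash
python3 -m pendant '[{"xyz":[0.012,0.045,0],"turn":[0,0,7]},{"xyz":[0.024,0.09,0],"turn":[0,0,14]},{"xyz":[0.035,0.135,0],"turn":[0,0,21]},{"xyz":[0.047,0.18,0],"turn":[0,0,28]},{"xyz":[0.058,0.225,0],"turn":[0,0,35]},{"xyz":[0.07,0.27,0],"turn":[0,0,42]},{"xyz":[0.08,0.31,0],"turn":[0,0,49.9]},{"xyz":[0.086,0.331,0],"turn":[0,0,49.9]}]' 0.055;python3 -m pendant '[{"xyz":[0,0,0.01],"turn":[0,0,0]},{"xyz":[0,0,0.01],"turn":[0,0,0]},{"xyz":[0,0,0.01],"turn":[0,0,0]}]'; python3 - <<'E'
from h import *
goto(.6411,-.1606,.002,-51.6)
wplates()
E
```

```text
time: 20.85
tool_pos: [0.6408, -0.1637, 0.1001]
tcp_rot: [3.14, 0.002, -0.908]
ft_force: [-0.3, 0.6, -0.3]
gripper_width: 0.628
time: 21.15
tool_pos: [0.6406, -0.1588, 0.0913]
tcp_rot: [3.14, 0.003, -0.9]
ft_force: [-0.3, 0.2, 0.9]
gripper_width: 0.63
t 21.15 pos [ 0.6406 -0.1588  0.0913] rpy [ 1.7994e+02  1.5000e-01 -5.1560e+01] xyz [0.0019 0.0006 0.0893] turn [0.1 0.1 0. ]
wrist [315. 241.] [ 642.8 -158. ] [69.7 35.5] -51.6
wrist [542. 194.] [ 541.2 -283.3] [71.1 37. ] 63.5
```

```bash
python3 -m pendant '[{"xyz":[0.0015,0,0.04],"turn":[0,0,0]},{"xyz":[0.0015,0,0.07],"turn":[0,0,0]},{"xyz":[0.0015,0,0.085],"turn":[0,0,0]},{"xyz":[0.0015,0,0.09],"turn":[0,0,0]},{"xyz":[0.0015,0,0.09],"turn":[0,0,0]}]'; python3 -m pendant '[{"xyz":[0,0,0],"turn":[0,0,0]},{"xyz":[0,0,0],"turn":[0,0,0]},{"xyz":[0,0,0],"turn":[0,0,0]},{"xyz":[0,0,0],"turn":[0,0,0]},{"xyz":[0,0,0],"turn":[0,0,0]}]' 0 20
python3 - <<'E'
from h import *
bt(88,100,.06)
E
```

```text
time: 21.7
tool_pos: [0.6425, -0.1613, 0.003]
tcp_rot: [-3.141, -0.0, -0.901]
ft_force: [0.7, -0.4, 0.3]
gripper_width: 0.624
time: 22.2
tool_pos: [0.6427, -0.1618, 0.0037]
tcp_rot: [-3.141, -0.002, -0.901]
ft_force: [-0.2, 0.5, 6.0]
gripper_width: 0.4
target [0.6429 0.1709 0.    ]
t 22.2 pos [ 0.6427 -0.1618  0.0037] rpy [-1.7995e+02 -9.0000e-02 -5.1640e+01] xyz [-0.2607 -0.2068 -0.0566] turn [ -0.   -0.1 -49.9]
```

```bash
python3 -m pendant '[{"xyz":[0,0,-0.04],"turn":[0,0,0]},{"xyz":[-0.028,-0.022,-0.06],"turn":[0,0,-8]},{"xyz":[-0.063,-0.05,-0.06],"turn":[0,0,-16]},{"xyz":[-0.1,-0.079,-0.06],"turn":[0,0,-24]},{"xyz":[-0.137,-0.108,-0.06],"turn":[0,0,-32]},{"xyz":[-0.174,-0.137,-0.06],"turn":[0,0,-40]},{"xyz":[-0.21,-0.167,-0.06],"turn":[0,0,-48]},{"xyz":[-0.245,-0.195,-0.06],"turn":[0,0,-49.9]}]';python3 -m pendant '[{"xyz":[0,-0.015,0],"turn":[0,0,0]},{"xyz":[0,-0.015,0],"turn":[0,0,0]},{"xyz":[0,-0.015,0],"turn":[0,0,0]}]'; python3 - <<'E'
from h import *
bt(88,100,.0125)
E
```

```text
time: 23.0
tool_pos: [0.6427, 0.1535, 0.0626]
tcp_rot: [3.142, 0.0, -0.026]
ft_force: [1.4, -0.3, -0.2]
gripper_width: 0.401
time: 23.3
tool_pos: [0.6436, 0.1653, 0.0624]
tcp_rot: [3.141, 0.0, -0.031]
ft_force: [-0.3, -0.2, 0.2]
gripper_width: 0.398
target [0.6429 0.1709 0.    ]
t 23.3 pos [0.6436 0.1653 0.0624] rpy [ 1.7997e+02  1.0000e-02 -1.8000e+00] xyz [-0.0008 -0.0056  0.0499] turn [ 0.   0.  -0.1]
```

```bash
python3 -m pendant '[{"xyz":[0,-0.0056,0.015],"turn":[0,0,0]},{"xyz":[0,-0.0056,0.035],"turn":[0,0,0]},{"xyz":[0,-0.0056,0.047],"turn":[0,0,0]},{"xyz":[0,-0.0056,0.05],"turn":[0,0,0]},{"xyz":[0,-0.0056,0.05],"turn":[0,0,0]},{"xyz":[0,-0.0056,0.05],"turn":[0,0,0]}]'; python3 -m pendant '[{"xyz":[0,0,0],"turn":[0,0,0]},{"xyz":[0,0,0],"turn":[0,0,0]},{"xyz":[0,0,0],"turn":[0,0,0]},{"xyz":[0,0,-0.03],"turn":[0,0,0]},{"xyz":[0,0,-0.07],"turn":[0,0,0]},{"xyz":[0,0,-0.09],"turn":[0,0,0]},{"xyz":[0,0,-0.09],"turn":[0,0,0]}]' 0.05 20; python3 - <<'E'
from h import *
wplates('pics/w8.png'); tplates()
goto(.5388,-.286,.1,63.7)
E
```

```text
time: 23.9
tool_pos: [0.6438, 0.1715, 0.0124]
tcp_rot: [-3.142, 0.0, -0.031]
ft_force: [0.0, 0.4, -0.7]
gripper_width: 0.399
time: 24.6
tool_pos: [0.645, 0.1723, 0.106]
tcp_rot: [-3.141, -0.006, -0.03]
ft_force: [1.0, 0.5, -0.3]
gripper_width: 0.567
top [441. 254.] [ 537.8 -287.5] [70.5 36.6] 63.9
t 24.7 pos [0.6433 0.1721 0.1019] rpy [ 1.7999e+02  3.0000e-02 -1.7400e+00] xyz [-0.0906  0.461   0.002 ] turn [ -0.    0.  -65.4]
```

View pics/w8.png

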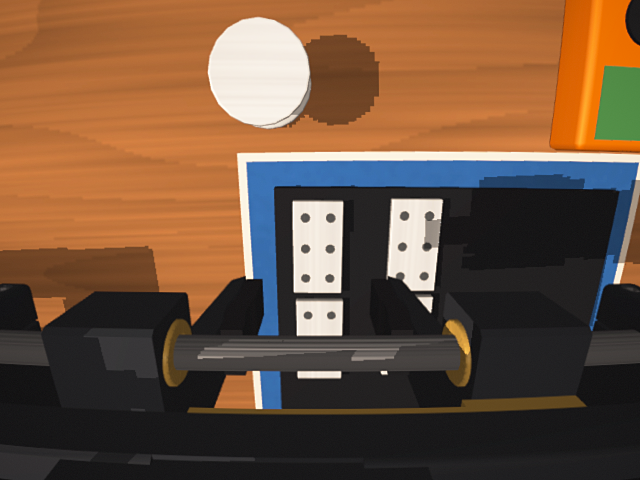

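```bash
python3 - <<'E'
from h import *
im=cv2.imread('pics/top0.png');c=get_calibration('top')
cv2.imwrite('pics/bin0.png',cv2.resize(im[215:315,465:560],None,fx=6,fy=6,interpolation=cv2.INTER_CUBIC))
E
```

```text
(no output)
```

View pics/bin0.png

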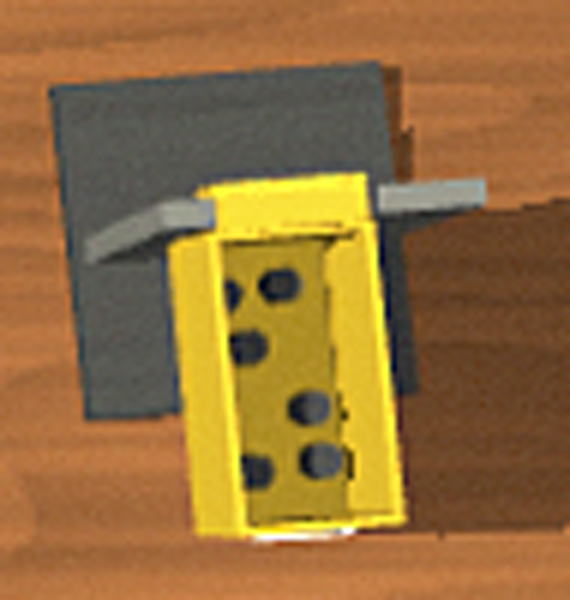

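```bash
python3 - <<'E'
from h import *
c=get_calibration('top')
f=lambda l,z:print((px2w(np.array(l)/6+[464.5+.08,214.5+.08],z,c)[:,:2]*1000).round(1).tolist())
f([(162,228),(165,203),(487,180),(487,205)],.105)
f([(170,240),(375,222),(197,535),(405,524)],.105)
f([(200,187),(365,174),(205,236),(370,222)],.109)
f([(50,88),(380,64),(85,418),(415,390)],.008)
A=np.array([.5445,-.378]);ctr=np.array([.538,-.287])
E
```

```text
[[527.7, -367.5], [535.9, -368.9], [542.3, -478.2], [534.0, -477.7]]
[[523.7, -369.9], [528.8, -439.2], [427.2, -374.4], [429.5, -443.9]]
[[540.5, -379.6], [544.2, -435.3], [524.4, -380.5], [528.3, -436.1]]
[[590.3, -357.9], [597.9, -479.1], [472.5, -365.2], [480.5, -485.1]]
```

```bash
python3 -m pendant '[{"xyz":[-0.009,0.046,0],"turn":[0,0,-8]},{"xyz":[-0.018,0.092,0],"turn":[0,0,-16]},{"xyz":[-0.027,0.138,0],"turn":[0,0,-24]},{"xyz":[-0.036,0.184,0],"turn":[0,0,-32]},{"xyz":[-0.045,0.23,0],"turn":[0,0,-40]},{"xyz":[-0.054,0.277,0],"turn":[0,0,-48]},{"xyz":[-0.063,0.323,0],"turn":[0,0,-56]},{"xyz":[-0.073,0.369,0],"turn":[0,0,-64]}]' 0.055;python3 -m pendant '[{"xyz":[0,0,0],"turn":[0,0,-1.5]},{"xyz":[0,0,0],"turn":[0,0,-1.5]},{"xyz":[0,0,0],"turn":[0,0,-1.5]}]'; python3 - <<'E'
from h import *
goto(.5383,-.286,.09,63.8)
wplates()
E
```

```text
time: 25.5
tool_pos: [0.5581, -0.1959, 0.1007]
tcp_rot: [-3.138, -0.0, 1.092]
ft_force: [0.9, 0.9, 0.2]
gripper_width: 0.623
time: 25.8
tool_pos: [0.5593, -0.1932, 0.1016]
tcp_rot: [-3.14, -0.0, 1.112]
ft_force: [0.5, -0.4, -0.9]
gripper_width: 0.625
t 25.8 pos [ 0.5593 -0.1932  0.1016] rpy [-1.7989e+02 -2.0000e-02  6.3720e+01] xyz [-0.0925  0.0222  0.0115] turn [-0.1 -0.  -0.1]
```

```bash
python3 -m pendant '[{"xyz":[-0.046,0.011,0.006],"turn":[0,0,0]},{"xyz":[-0.0925,0.022,0.0115],"turn":[0,0,0]},{"xyz":[-0.0925,0.022,0.0115],"turn":[0,0,0]},{"xyz":[-0.0925,0.022,0.0115],"turn":[0,0,0]}]'; python3 - <<'E'
from h import *
goto(.5383,-.286,.002,63.8)
wplates('pics/w9.png')
E
```

```text
time: 26.25
tool_pos: [0.5384, -0.2865, 0.0906]
tcp_rot: [-3.141, -0.001, 1.112]
ft_force: [0.5, 0.5, 0.6]
gripper_width: 0.621
t 26.25 pos [ 0.5384 -0.2865  0.0906] rpy [-1.7995e+02 -3.0000e-02  6.3710e+01] xyz [ 0.0003 -0.0002  0.0886] turn [-0.1 -0.  -0.1]
wrist [315. 240.] [ 539.3 -283.8] [69.3 35.5] 63.7
```

View pics/w9.png

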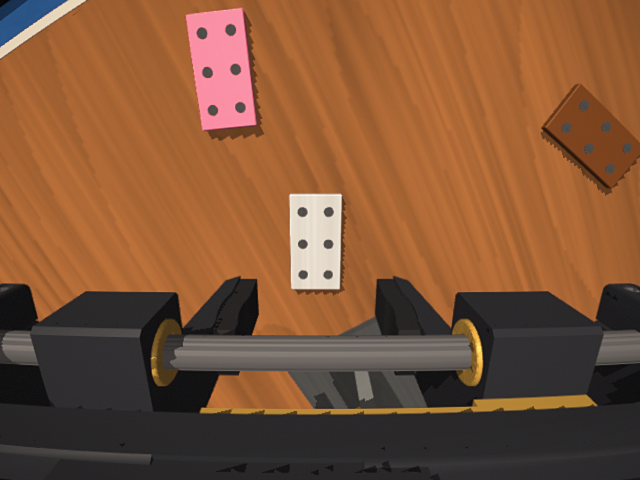

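```bash
python3 -m pendant '[{"xyz":[0.001,0,0.04],"turn":[0,0,0]},{"xyz":[0.001,0,0.07],"turn":[0,0,0]},{"xyz":[0.001,0,0.085],"turn":[0,0,0]},{"xyz":[0.001,0,0.089],"turn":[0,0,0]},{"xyz":[0.001,0,0.089],"turn":[0,0,0]}]'; python3 -m pendant '[{"xyz":[0,0,0],"turn":[0,0,0]},{"xyz":[0,0,0],"turn":[0,0,0]},{"xyz":[0,0,0],"turn":[0,0,0]},{"xyz":[0,0,0],"turn":[0,0,0]},{"xyz":[0,0,0],"turn":[0,0,0]}]' 0 20
python3 - <<'E'
from h import *
bt(-68,100,.06)
E
```

```text
time: 26.8
tool_pos: [0.5393, -0.2849, 0.0023]
tcp_rot: [-3.141, -0.0, 1.114]
ft_force: [0.0, 0.5, 0.0]
gripper_width: 0.626
time: 27.3
tool_pos: [0.5391, -0.2864, 0.0029]
tcp_rot: [3.14, 0.0, 1.113]
ft_force: [0.3, 2.5, 5.9]
gripper_width: 0.4
target [0.487  0.1756 0.    ]
t 27.3 pos [ 0.5391 -0.2864  0.0029] rpy [179.92   0.    63.75] xyz [ 0.3913 -0.251  -0.0574] turn [ 0.1 -0.  65.5]
```

```bash
python3 -m pendant '[{"xyz":[0,0,-0.04],"turn":[0,0,0]},{"xyz":[0.028,-0.018,-0.065],"turn":[0,0,8]},{"xyz":[0.068,-0.044,-0.07],"turn":[0,0,16]},{"xyz":[0.108,-0.069,-0.07],"turn":[0,0,24]},{"xyz":[0.148,-0.095,-0.07],"turn":[0,0,32]},{"xyz":[0.188,-0.121,-0.07],"turn":[0,0,40]},{"xyz":[0.228,-0.146,-0.07],"turn":[0,0,48]},{"xyz":[0.268,-0.172,-0.07],"turn":[0,0,56]}]';python3 -m pendant '[{"xyz":[0,0,0],"turn":[0,0,8]},{"xyz":[0,0,0],"turn":[0,0,9.5]},{"xyz":[0,0,0],"turn":[0,0,9.5]},{"xyz":[0,0,0],"turn":[0,0,9.5]}]'; python3 - <<'E'
from h import *
bt(-68,100,.06)
E
```

```text
time: 28.1
tool_pos: [0.5032, 0.028, 0.0722]
tcp_rot: [3.141, -0.0, 0.141]
ft_force: [0.6, 1.1, -1.4]
gripper_width: 0.401
time: 28.5
tool_pos: [0.5038, 0.0255, 0.072]
tcp_rot: [3.141, -0.0, -0.018]
ft_force: [-0.1, -0.3, -0.1]
gripper_width: 0.407
target [0.487  0.1756 0.    ]
t 28.5 pos [0.5038 0.0255 0.072 ] rpy [ 1.7999e+02 -1.0000e-02 -1.0300e+00] xyz [-0.0195 -0.1498  0.012 ] turn [ 0.  -0.   0.7]
```

```bash
python3 -m pendant '[{"xyz":[-0.006,-0.045,0],"turn":[0,0,0.7]},{"xyz":[-0.012,-0.09,0.003],"turn":[0,0,0.7]},{"xyz":[-0.018,-0.135,0.006],"turn":[0,0,0.7]},{"xyz":[-0.0195,-0.15,0.012],"turn":[0,0,0.7]},{"xyz":[-0.0195,-0.15,0.012],"turn":[0,0,0.7]},{"xyz":[-0.0195,-0.15,0.012],"turn":[0,0,0.7]}]'; python3 - <<'E'
from h import *
bt(-68,100,.012)
E
```

```text
time: 29.1
tool_pos: [0.4873, 0.1756, 0.0599]
tcp_rot: [3.141, 0.0, -0.031]
ft_force: [-0.5, -0.2, -0.6]
gripper_width: 0.404
target [0.487  0.1756 0.    ]
t 29.1 pos [0.4873 0.1756 0.0599] rpy [ 1.7998e+02  1.0000e-02 -1.7900e+00] xyz [-0.0003  0.      0.0479] turn [ 0.   0.  -0.1]
```

```bash
python3 -m pendant '[{"xyz":[0,0,0.015],"turn":[0,0,0]},{"xyz":[0,0,0.033],"turn":[0,0,0]},{"xyz":[0,0,0.045],"turn":[0,0,0]},{"xyz":[0,0,0.048],"turn":[0,0,0]},{"xyz":[0,0,0.048],"turn":[0,0,0]},{"xyz":[0,0,0.048],"turn":[0,0,0]}]'; python3 -m pendant '[{"xyz":[0,0,0],"turn":[0,0,0]},{"xyz":[0,0,0],"turn":[0,0,0]},{"xyz":[0,0,0],"turn":[0,0,0]},{"xyz":[0,0,-0.03],"turn":[0,0,0]},{"xyz":[0,0,-0.08],"turn":[0,0,0]},{"xyz":[0,0,-0.13],"turn":[0,0,0]},{"xyz":[0,0,-0.17],"turn":[0,0,0]},{"xyz":[0,0,-0.17],"turn":[0,0,0]}]' 0.05 20; python3 - <<'E'
from h import *
wplates('pics/w10.png'); im=tplates()
cv2.imwrite('pics/t10.png',im)
goto(.476,-.411,.18,3.4)
E
```

```text
time: 29.7
tool_pos: [0.4874, 0.1764, 0.0126]
tcp_rot: [-3.141, -0.001, -0.032]
ft_force: [-0.2, 0.2, -0.3]
gripper_width: 0.402
time: 30.5
tool_pos: [0.4889, 0.1771, 0.1874]
tcp_rot: [-3.14, -0.011, -0.031]
ft_force: [0.4, 0.0, -0.2]
gripper_width: 0.569
wrist [317.  45.] [644.9 173.1] [74.1 37.6] -1.9
top [226. 208.] [642.1 171. ] [68.4 37.9] -1.8
t 30.6 pos [0.4869 0.1767 0.1824] rpy [-1.7999e+02 -7.0000e-02 -1.7900e+00] xyz [0.0075 0.5878 0.0023] turn [-0.  -0.1 -5.2]
```

View pics/w10.png

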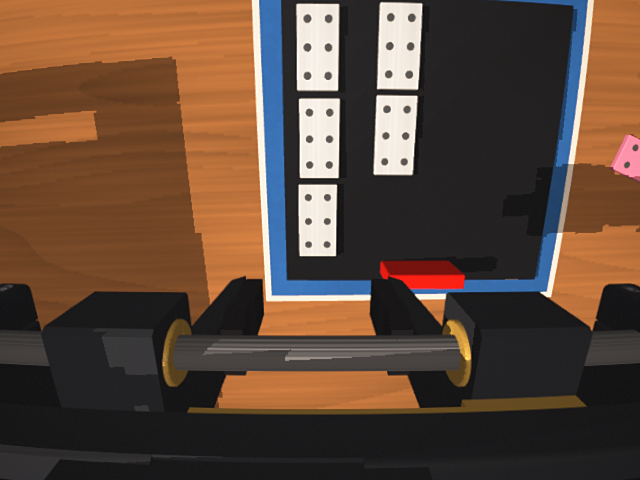

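View pics/t10.png

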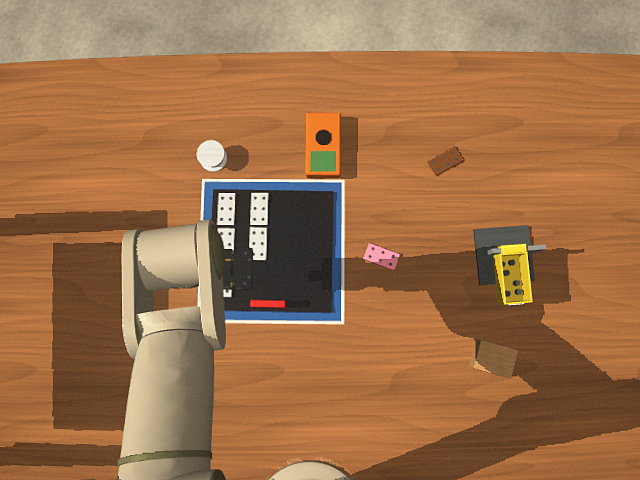

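```bash
python3 -m pendant '[{"xyz":[0.0,0.049,0],"turn":[0,0,-1]},{"xyz":[0,0.098,0],"turn":[0,0,-2]},{"xyz":[0,0.147,0],"turn":[0,0,-3]},{"xyz":[0,0.196,0],"turn":[0,0,-4]},{"xyz":[0,0.245,0],"turn":[0,0,-5.2]},{"xyz":[0,0.294,0],"turn":[0,0,-5.2]},{"xyz":[0,0.343,0],"turn":[0,0,-5.2]},{"xyz":[0,0.39,0],"turn":[0,0,-5.2]}]' 0.085;python3 -m pendant '[{"xyz":[0,0.049,0],"turn":[0,0,0]},{"xyz":[0,0.098,0],"turn":[0,0,0]},{"xyz":[0,0.147,0],"turn":[0,0,0]},{"xyz":[0,0.196,0],"turn":[0,0,0]},{"xyz":[0,0.196,0],"turn":[0,0,0]},{"xyz":[0,0.196,0],"turn":[0,0,0]}]'; python3 - <<'E'
from h import *
goto(.476,-.411,.077,3.4)
cv2.imwrite('pics/w11.png',read_camera('wrist'))
E
```

```text
time: 31.4
tool_pos: [0.4737, -0.2149, 0.1803]
tcp_rot: [-3.139, 0.003, 0.059]
ft_force: [1.2, 0.1, 0.2]
gripper_width: 0.967
time: 32.0
tool_pos: [0.4857, -0.4089, 0.1796]
tcp_rot: [-3.138, 0.002, 0.058]
ft_force: [-0.1, 0.3, -0.1]
gripper_width: 0.966
t 32.0 pos [ 0.4857 -0.4089  0.1796] rpy [-1.798e+02  1.300e-01  3.320e+00] xyz [-0.0096  0.0019  0.1026] turn [-0.2  0.1 -0.1]
```

View pics/w11.png

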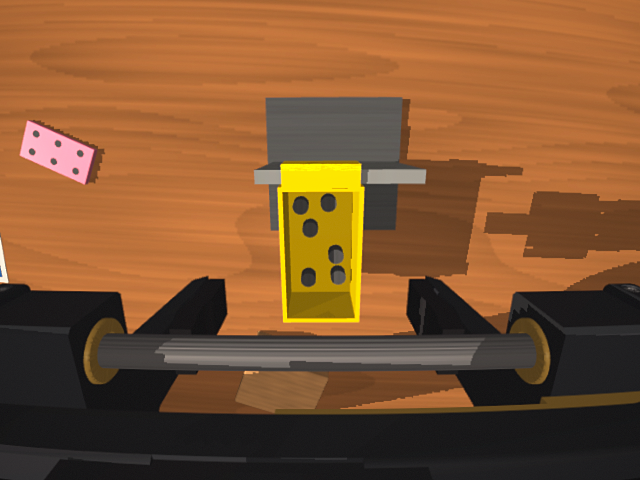

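```bash
python3 - <<'E'
from h import *
c=get_calibration('wrist')
print((px2w([(283,321.5),(359,321.5)],.105,c)[:,:2]*1000).round(1).tolist(),(px2w([(281,164),(361,164),(281,191),(361,191)],.109,c)[:,:2]*1000).round(1).tolist())
E
```

```text
[[430.9, -385.8], [434.2, -440.5]] [[542.2, -381.3], [545.2, -430.9], [525.4, -381.9], [528.4, -432.5]]
```

```bash
python3 -m pendant '[{"xyz":[-0.0075,0.0017,0],"turn":[-0.1,0,0]},{"xyz":[-0.0075,0.0017,0.04],"turn":[-0.1,0,0]},{"xyz":[-0.0075,0.0017,0.075],"turn":[-0.1,0,0]},{"xyz":[-0.0075,0.0017,0.095],"turn":[-0.1,0,0]},{"xyz":[-0.0075,0.0017,0.103],"turn":[-0.1,0,0]},{"xyz":[-0.0075,0.0017,0.103],"turn":[-0.1,0,0]},{"xyz":[-0.0075,0.0017,0.103],"turn":[-0.1,0,0]}]'; python3 - <<'E'
from h import *
goto(.478,-.411,.077,3.4)
cv2.imwrite('pics/s12.png',read_camera('scene')[100:260,120:340].repeat(3,0).repeat(3,1))
E
```

```text
time: 32.75
tool_pos: [0.4794, -0.411, 0.0805]
tcp_rot: [3.138, -0.001, 0.06]
ft_force: [0.1, 0.5, -0.8]
gripper_width: 0.964
t 32.75 pos [ 0.4794 -0.411   0.0805] rpy [ 1.798e+02 -7.000e-02  3.430e+00] xyz [-0.0014 -0.0001  0.0035] turn [ 0.2 -0.1  0. ]
```

View pics/s12.png

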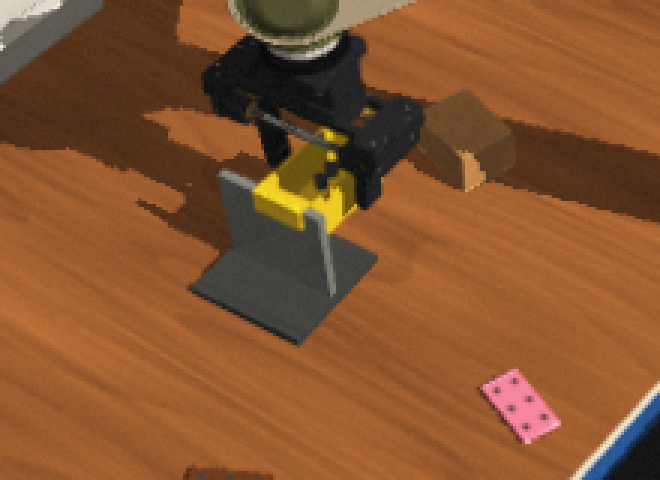

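Fingers straddle the bin. I level the tool to roll 180° while lowering the last 3 mm, then close.

```bash
python3 -m pendant '[{"xyz":[0,0,0.004],"turn":[0.2,0,0]},{"xyz":[0,0,0.004],"turn":[0.2,0,0]}]'; python3 -m pendant '[{"xyz":[0,0,0],"turn":[0,0,0]},{"xyz":[0,0,0],"turn":[0,0,0]},{"xyz":[0,0,0],"turn":[0,0,0]},{"xyz":[0,0,0],"turn":[0,0,0]},{"xyz":[0,0,0],"turn":[0,0,0]},{"xyz":[0,0,0],"turn":[0,0,0]}]' 0 30
```

```text
time: 33.0
tool_pos: [0.479, -0.4109, 0.0752]
tcp_rot: [-3.14, -0.0, 0.059]
ft_force: [-0.8, 0.7, -0.6]
gripper_width: 0.965
time: 33.6
tool_pos: [0.4789, -0.4112, 0.0752]
tcp_rot: [-3.14, 0.0, 0.059]
ft_force: [-1.5, -1.5, 1.4]
gripper_width: 0.63
```

```bash
python3 -m pendant '[{"xyz":[0,0,-0.005],"turn":[0,0,0]},{"xyz":[0,0,-0.012],"turn":[0,0,0]},{"xyz":[0,0,-0.02],"turn":[0,0,0]},{"xyz":[0,0,-0.03],"turn":[0,0,0]},{"xyz":[0,0,-0.04],"turn":[0,0,0]},{"xyz":[0,0,-0.048],"turn":[0,0,0]},{"xyz":[0,0,-0.05],"turn":[0,0,0]},{"xyz":[0,0,-0.05],"turn":[0,0,0]}]'; python3 - <<'E'
from h import *
bt(0,-70,.12)
cv2.imwrite('pics/s13.png',read_camera('scene')[100:260,120:340].repeat(3,0).repeat(3,1))
E
```

```text
time: 34.4
tool_pos: [0.4792, -0.4111, 0.1256]
tcp_rot: [-3.141, -0.001, 0.059]
ft_force: [0.1, 0.2, -0.8]
gripper_width: 0.634
target [0.5499 0.0036 0.    ]
t 34.4 pos [ 0.4792 -0.4111  0.1256] rpy [-1.7995e+02 -5.0000e-02  3.4000e+00] xyz [ 0.0952 -0.4098  0.0061] turn [-0.1 -0.1  5.1]
```

View pics/s13.png

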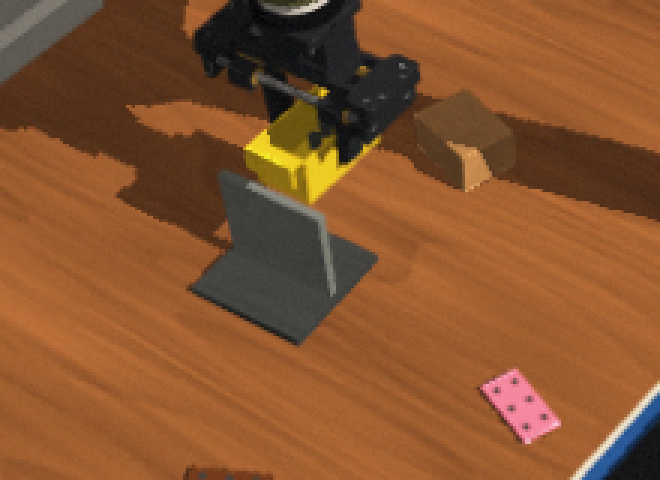

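```bash
python3 -m pendant '[{"xyz":[-0.015,0,0],"turn":[0,0,0]},{"xyz":[-0.04,0,0],"turn":[0,0,0]},{"xyz":[-0.06,0,0],"turn":[0,0,0]},{"xyz":[-0.06,-0.03,0],"turn":[0,0,1]},{"xyz":[-0.055,-0.07,0],"turn":[0,0,2]},{"xyz":[-0.03,-0.11,0],"turn":[0,0,3]},{"xyz":[-0.01,-0.15,0],"turn":[0,0,4]},{"xyz":[0.01,-0.19,0],"turn":[0,0,5.1]}]'; python3 - <<'E'
from h import *
bt(0,-70,.10)
E
```

```text
time: 35.25
tool_pos: [0.4781, -0.2191, 0.1252]
tcp_rot: [-3.14, 0.0, -0.031]
ft_force: [-0.5, -0.4, -0.2]
gripper_width: 0.633
target [0.5499 0.0036 0.    ]
t 35.25 pos [ 0.4781 -0.2191  0.1252] rpy [-1.7988e+02  1.0000e-02 -1.7700e+00] xyz [ 0.0649 -0.2248  0.0256] turn [-0.1  0.  -0.1]
```

```bash
python3 -m pendant '[{"xyz":[0.012,-0.04,0],"turn":[0,0,0]},{"xyz":[0.024,-0.08,0.005],"turn":[0,0,0]},{"xyz":[0.036,-0.12,0.01],"turn":[0,0,0]},{"xyz":[0.048,-0.16,0.015],"turn":[0,0,0]},{"xyz":[0.058,-0.2,0.02],"turn":[0,0,0]},{"xyz":[0.062,-0.215,0.025],"turn":[0,0,0]},{"xyz":[0.062,-0.215,0.025],"turn":[0,0,0]},{"xyz":[0.062,-0.215,0.025],"turn":[0,0,0]}]'; python3 - <<'E'
from h import *
bt(0,-70,.026)
tplates()
cv2.imwrite('pics/s14.png',read_camera('scene'))
E
```

```text
time: 36.05
tool_pos: [0.5459, -0.0084, 0.1006]
tcp_rot: [-3.14, 0.001, -0.03]
ft_force: [0.7, -0.7, -1.2]
gripper_width: 0.634
target [0.5499 0.0036 0.    ]
t 36.05 pos [ 0.5459 -0.0084  0.1006] rpy [-1.7992e+02  3.0000e-02 -1.7000e+00] xyz [ 0.0037 -0.012   0.0746] turn [-0.1  0.   0. ]
```

View pics/s14.png

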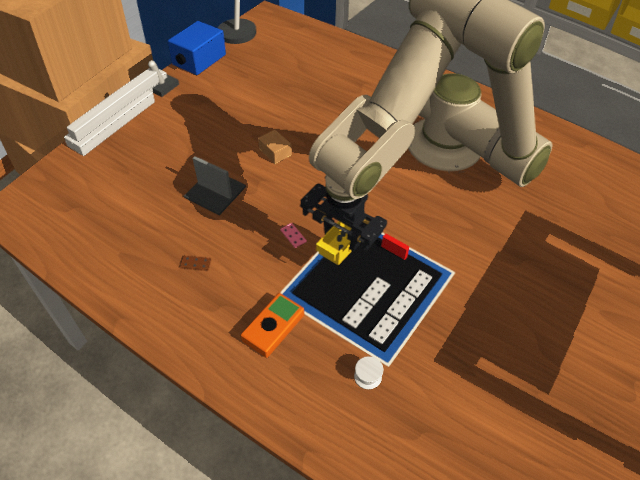

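```bash
python3 -m pendant '[{"xyz":[0.0037,-0.012,0],"turn":[0,0,0]},{"xyz":[0.0037,-0.012,0.02],"turn":[0,0,0]},{"xyz":[0.0037,-0.012,0.04],"turn":[0,0,0]},{"xyz":[0.0037,-0.012,0.058],"turn":[0,0,0]},{"xyz":[0.0037,-0.012,0.068],"turn":[0,0,0]},{"xyz":[0.0037,-0.012,0.072],"turn":[0,0,0]},{"xyz":[0.0037,-0.012,0.073],"turn":[0,0,0]},{"xyz":[0.0037,-0.012,0.073],"turn":[0,0,0]}]';python3 -m pendant '[{"xyz":[0,0,0.001],"turn":[0,0,0]},{"xyz":[0,0,0.002],"turn":[0,0,0]},{"xyz":[0,0,0.002],"turn":[0,0,0]}]'
```

```text
time: 36.95
tool_pos: [0.5502, 0.0043, 0.0284]
tcp_rot: [-3.14, -0.0, -0.03]
ft_force: [0.3, -0.1, -0.3]
gripper_width: 0.632
time: 37.25
tool_pos: [0.5512, 0.0043, 0.0269]
tcp_rot: [-3.14, -0.003, -0.03]
ft_force: [1.0, 2.3, 5.8]
gripper_width: 0.63
```

```bash
python3 -m pendant '[{"xyz":[0,0,0],"turn":[0,0,0]},{"xyz":[0,0,0],"turn":[0,0,0]},{"xyz":[0,0,0],"turn":[0,0,0]},{"xyz":[0,0,-0.02],"turn":[0,0,0]},{"xyz":[0,0,-0.06],"turn":[0,0,0]},{"xyz":[0,0,-0.11],"turn":[0,0,0]},{"xyz":[0,0,-0.16],"turn":[0,0,0]},{"xyz":[0,0,-0.2],"turn":[0,0,0]}]' 0.072;python3 -m pendant '[{"xyz":[-0.05,0,-0.02],"turn":[0,0,0]},{"xyz":[-0.1,0.05,-0.02],"turn":[0,0,0]},{"xyz":[-0.13,0.1,-0.02],"turn":[0,0,0]},{"xyz":[-0.14,0.15,-0.02],"turn":[0,0,0]},{"xyz":[-0.15,0.2,-0.02],"turn":[0,0,0]},{"xyz":[-0.15,0.25,-0.02],"turn":[0,0,0]},{"xyz":[-0.15,0.3,-0.02],"turn":[0,0,0]},{"xyz":[-0.15,0.3,-0.02],"turn":[0,0,0]}]'; python3 - <<'E'
from h import *
im=tplates(); c=get_calibration('top')
print(rects(masks(im)['black'],.008,c,800)); h=cv2.cvtColor(im,cv2.COLOR_BGR2HSV)
print([r for r in rects((h[...,1]<75)&(h[...,2]>100),.0,c,5000)])
print(rects(masks(im)['red'],.05,c))
cv2.imwrite('pics/t15.png',cv2.resize(im[140:360,180:460],None,fx=2.8,fy=2.7))
cv2.imwrite('pics/s15.png',read_camera('scene')[180:380,250:490].repeat(3,0).repeat(3,1))
E
```

```text
time: 38.05
tool_pos: [0.5501, 0.004, 0.2288]
tcp_rot: [-3.14, -0.002, -0.03]
ft_force: [-0.3, -1.1, -0.1]
gripper_width: 0.818
time: 38.85
tool_pos: [0.3904, -0.2946, 0.2451]
tcp_rot: [-3.14, 0.0, -0.032]
ft_force: [1.7, 1.2, -0.1]
gripper_width: 0.817
top [361. 471.] [  85.8 -109.1] [61.  35.5] 42.3
[(array([258., 262.]), array([551.9,  73.1]), array([257.7, 257.2]), -1.6)]
[(array([270., 443.]), array([122.2,  95.5]), array([281.7, 228.9]), 38.5), (array([471., 379.]), array([ 273.5, -335.2]), array([522.2, 238.6]), -50.5), (array([272., 251.]), array([552.2,  73.6]), array([309.9, 309.8]), 88.8), (array([318.,  27.]), array([1076.3,  -33.4]), array([1542.2,  165.2]), 89.2)]
[(array([267., 303.]), array([436.1,  78.1]), array([69. , 14.1]), 89.4)]
```

View pics/t15.png

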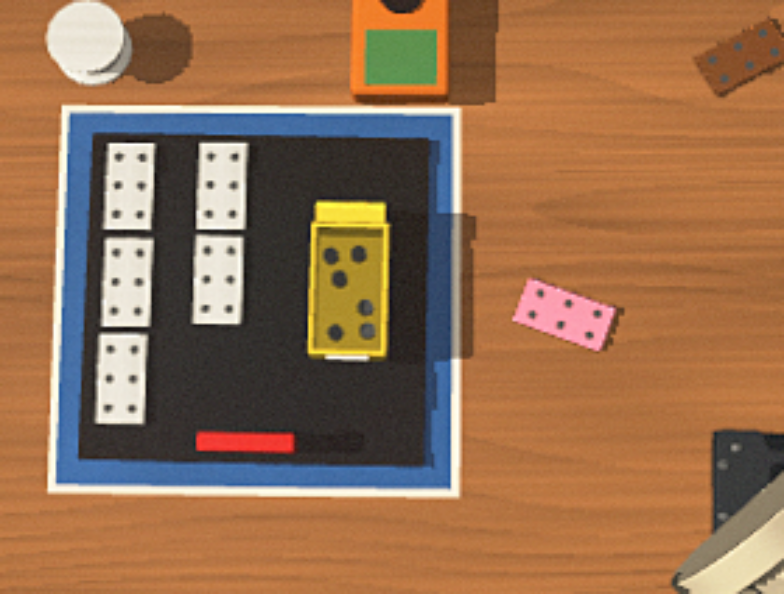

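View pics/s15.png

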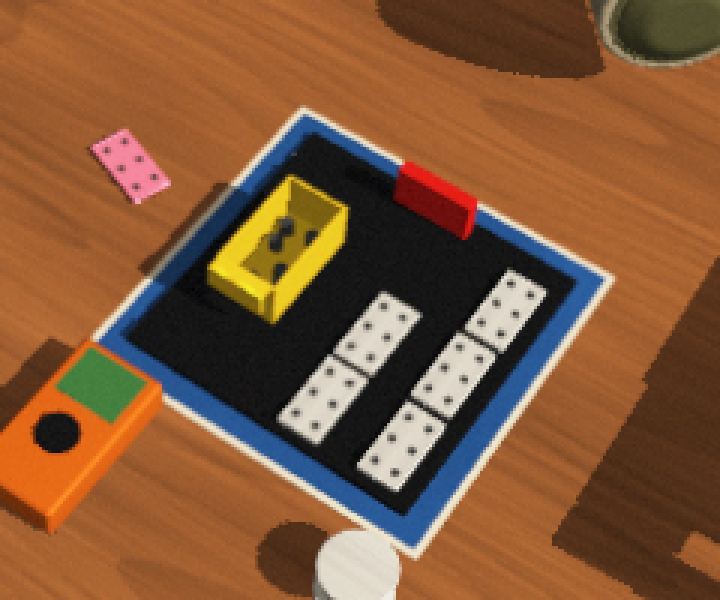

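```bash
python3 -m pendant '[{"xyz":[0,0,0],"turn":[0,0,0]},{"xyz":[0,0,0],"turn":[0,0,0]},{"xyz":[0,0,0],"turn":[0,0,0]}]'; python3 - <<'E'
from h import *
im=read_camera('top');cv2.imwrite('pics/t16.png',im)
print(recognise('plate1','top'))
E
```

```text
time: 39.25
tool_pos: [0.3915, -0.2903, 0.2455]
tcp_rot: [-3.14, -0.0, -0.028]
ft_force: [-0.1, 0.6, -0.5]
gripper_width: 0.813
[{'location': [0.6399, 0.1725, 0.0118], 'score': 0.94}, {'location': [0.5631, 0.1744, 0.0099], 'score': 0.9}, {'location': [0.7438, -0.3055, 0.0097], 'score': 0.84}, {'location': [0.6402, 0.1013, 0.0156], 'score': 0.8}, {'location': [0.5366, -0.1557, 0.004], 'score': 0.76}, {'location': [0.5698, 0.1027, 0.0132], 'score': 0.55}]
```

View pics/t16.png

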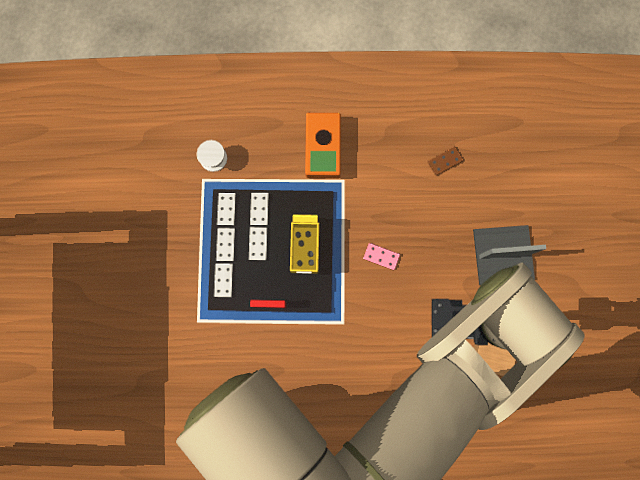

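The top view shows five plates on the board at (226,208), (225,244), (222,280), (259,209) and (257,243), with the bin upright at (305,245). The pink and brown look-alikes are where they started, and the arm is clear.

```bash
python3 -c "
from station import *
print(job_done())"
```

```text
the job is handed in; nothing more can be done
None
```

The kit is made up and handed in at about 39 s of the 210 s allowed.

- **Board:** I slid it by its red bar onto the blue mat without lifting it. The last measurement put its centre about 0.6 mm from the mat's, with a yaw difference of about 0.4°.
- **Plates:** Five white plates were present, and all five lie flat and apart on the board in two rows. None was seen to be knocked aside during the run.
- **Bin:** I lifted it 50 mm straight up, moved it 60 mm clear of the stand, and set it upright on the board. There was a light contact of about 6 N as it touched down.
- **Left alone:** The pink and brown look-alikes, spool and meter look unmoved in the last top picture. The carton is hidden behind the arm there, but the arm did not go near it.

**Checks that disagreed or missed:**
- The wrist and top cameras differed by 2–4 mm on plate positions.
- The final recogniser call listed four of the five loaded plates, plus the two look-alikes. All five show clearly in the top and scene pictures.

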